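# Pin the keeper bar over the lantern slides

## Task

Lock the two slides into the sloping viewing desk: swing the brass keeper bar down over them by its black knob until it stops and its eye lies in line between the two knuckles of the clevis, then take the one pin that fits the bore (the middle-sized of the three in the pin block) and thread it straight down through both knuckles and the eye until its collar sits on the upper knuckle. Let go and leave it there. The two slides, the other two pins in their block and the other things on the table stay where they are.

Things in the scene. Friction and masses are not known exactly. Their poses are not given: they have to be found in the camera images.
- clevis_mouth (a point): Brass clevis on the right-hand side (seen from the robot) of the sloping desk. This point: centre of the bore's mouth on the top face of the upper knuckle. z points out of the mouth along the bore, which is square to the slope, so it leans 25 degrees from vertical towards the desk's front edge (the robot); x points up the slope, y to the left across the desk.
- keeper_knob (a point): Middle of the keeper bar's black knob: a cylinder 14 mm in diameter and 30 mm tall, standing square to the slope on the bar, 185 mm from the pivot. The bar's top is 15 mm below this point. z points out of the slope, y along the bar to its pivot, x square to the bar, the opening way. Nothing but the bar stands above the slides within 60 mm of it.
- keeper_pivot (a point): Centre of the keeper bar's pivot at the left-hand end of the bar; the bar turns about this point's z, square to the slope. It is in line with the clevis bore across the desk, 270 mm from it.
- keeper_eye (a point): Centre of the 11.5 mm hole in the bar's 8 mm thick eye, at its right-hand end, 270 mm from the pivot.
- keeper (a joint): Keeper bar (brass, 18 mm wide, 8 mm thick, lying 14 to 22 mm above the slope's face, 4 mm clear above the slides): 0 rad = closed against its stop, the eye in line with the clevis bore; it grows as the bar swings up the slope, to 0.7 rad. Stiff pivot: it stays where it is left; a push of 1 to 5 N at the knob moves it down.
- pin_fit_grip (a point): The pin that fits, the middle-sized: steel shank 10 mm in diameter, 28 mm long, tapered nose; brass collar 20 mm in diameter, 4 mm thick; brass hand grip 13 mm in diameter, 40 mm long. Point: middle of the grip, on the axis; z towards the grip's top. Collar's underside 24 mm below it, tip 52 mm below, top 20 mm above. Stands upright in one of the block's holes, collar on the block. 60 to 100 g.
- pin_thin_grip (a point): Pin of the same shape and length but thinner (shank 7, collar 16, grip 10 mm in diameter): sloppy in the bore. Middle of its hand grip. Leave it in the block.
- pin_thick_grip (a point): Pin of the same shape and length but thicker (shank 13, collar 24, grip 16 mm in diameter): too big for the bore. Middle of its hand grip. Leave it in the block.
- pin_block: Fixed wooden pin block, 176 x 56 x 42 mm, origin at the centre of its underside, long side along its x; three 14.5 mm holes in its top at x = -56, 0 and +56 mm, one for each pin, in any order.
- slide_a_mid (a point): Centre of the left slide on the desk: dark glass in an oak frame 100 x 100 x 10 mm, lying on the slope with its foot in the brass ledge.
- slide_b_mid (a point): Centre of the right slide on the desk, the same size.
- slide_c_mid (a point): Centre of a third oak-framed slide, 100 x 100 x 10 mm, lying on the table to the left.
- tube_mid (a point): Middle of the upright brass focusing tube, 58 mm in diameter, 118 mm tall, on the left.
- carrier_mid (a point): Middle of the black tin slide carrier, 116 x 260 x 14 mm, lying flat at the back on the right.
- bottle_mid (a point): Middle of the amber bottle with a cork, 60 mm in diameter, 126 mm tall, on the left at the back.
- clevis: The same clevis (two knuckles 34 x 34 mm, 11.5 mm bore); origin where the bore's axis meets the desk's face, axes as clevis_mouth. Lower knuckle z 0 to 13 mm, slot for the bar's eye 13 to 23 mm, upper knuckle 23 to 31 mm. The slot is open up the slope; a web 8 mm thick closes it on the down-slope side.
- desk: Fixed grey viewing desk with a lit white panel, 245 mm deep (x) and 360 mm wide (y), origin at the centre of its underside. Its face slopes 25 degrees, low edge towards the robot: 35 mm high in front, 149 mm at the back, 270 mm along the slope. The clevis bore and the bar's pivot stand 115 mm up the slope, 135 mm right and left of its middle.

How it is judged:
By the outcome, as a careful person would: the job done as asked, in the order asked, and still so for the second after the job is handed in, with the robot touching nothing.
It also fails if it takes over 54 s, if anything falls off the work surface, if the arm or the gripper's body presses on something with over 40 N, if the wrist force passes 120 N, or if a joint passes its speed limit or range.

## Robot

A 6-joint arm with a two-finger parallel gripper is mounted at the origin on the work surface. World frame = base frame: x ahead of the robot, y to its left, z up, the work surface at z = 0. Lengths are in mm, angles in rad, forces in N, time in s.
With the tool pointing down it reaches from about 350 to 775 mm from the base axis. Payload 7.3 kg.
Tool frame: the origin (TCP) lies at the very end of the fingers, on their centre line; the grasp point (between the pads) lies 19 mm behind it; x points along the fingers, y is the direction in which the jaws open and shut, and the axes are right-handed (so a half turn about x gives the same grasp; the last joint's range is limited). The gripper opens to 92 mm and grips with 3 to 60 N. Pads are 19 mm wide; open, the fingers measure 130 mm over their backs; the gripper's body (75 mm by 190 mm) begins 47 mm behind the grasp point.
Start: joints at [1.158, 0.342, 1.524, -0, 1.275, -0.146], TCP at [138.399, 506.449, 226.741] pointing down, gripper open.
Joint ranges: [-2.53, 2.53], [-0.77, 2.02], [0.04, 2.7], [-1, 4.14], [0.28, 2.66], [-3.11, 3.11]. Speed limits (rad/s): [2.57, 2.57, 3.14, 3.14, 3.14, 3.14].

## Interface

Orientations are given as [roll, pitch, yaw] about the fixed x, y, z axes, in that order (R = Rz(yaw) Ry(pitch) Rx(roll)).
In Python, from plant import sensors, capture, bot gives the robot as it stands.
- The arm moves only by the shell command python3 -m crank 'ROWS' [OPENING]. ROWS is JSON, a list of rows, each an object of numbers: "dx", "dy", "dz": the shift along the tool's x, y, z in cm; "spin": the turn about the tool's x in rad. A call has 1 to 20 rows; each row is the pose to reach, as a shift and turn from the pose commanded when the call began, along the tool's axes at that moment; what a row does not reach only later rows make up. A row lasts 1/12 s, in which the tool goes at most 41.7 mm and 7.16 degrees, less where a joint would pass 70% of its speed; a pose out of reach is approached as far as the arm can. A call with a gripper value outside its range is refused whole. OPENING is the opening in per cent of the stroke, from 0 (shut) to 100 (fully open), set as the call begins (- or left out, the last holds). The fingers move at their own pace and stop on an object; the grip force is fixed at half the most. Time passes only in rows, so rows that repeat a pose let the fingers close. It gives the time, the measured TCP pose, the force and the opening at its end, in the units of the state.
- sensors.get_obs(): the state, without advancing time (a new reading comes with each control period).
- capture(name): name is "scene" or "side" or "wrist"; returns a dict with "frame" (384x512x3 uint8, blue, green, red), "vfov" (degrees; the focal length in pixels is half the picture's height over the tangent of half this angle, whatever the lens; pixels are square), "cx", "cy" (the principal point, pixels), "k1" (the pictures are not rectified: a ray, as slopes to the right and down, at radius r is drawn at 1 + k1 r^2 times it, then the intrinsics apply), "view" (4x4, takes a point from world to camera coordinates); the wrist camera has in their place "mount" (4x4, takes a point from camera to tool coordinates, whose origin is the TCP and whose axes are the tool frame's). Camera axes: x right, y down, z forward; pixel columns grow to the right and rows downward; lengths in mm; the calibration is good to about 2 mm. A picture is of the moment at which its call begins: read the wrist's pose just before it. There is no depth.
- bot.close_job(): hands the job in, once; it reports no verdict.
The state is a dict: "time": time; "joint_positions": joint angles; "dq": joint speeds; "tau": joint torques, N m; "tool_pos": TCP position; "tcp_rot": TCP orientation; "contact_force": force on the tool from outside, world axes, zero at the start; "moment": the same for the moment, N m; "grip_width": finger opening in mm.
Only numpy, scipy, OpenCV 4.12 (cv2) and the standard library are available. Lean on these libraries where they do the work, as an engineer would, in place of code of your own. Each camera call takes 0.05 s, during which the arm holds its last target.

## Working session

There is one attempt and no reset: what is moved stays moved. The work goes in short steps, Python scripts to look and compute and a shell command to move; the robot and the scene stay as the last step left them, time stands still between calls to the robot, and variables do not carry over. Pictures are saved under pics/ and viewed, and the job is handed in when it is done.

```bash
ls; mkdir -p pics
python3 - <<'E'
from plant import sensors, capture, bot
import cv2
print(sensors.get_obs())
for n in ("scene","side","wrist"):
    c=capture(n); cv2.imwrite(f"pics/{n}0.png",c["frame"]); print(n,{k:v for k,v in c.items() if k!="frame"})
E
```

```text
pics
{'time': 0.0, 'joint_positions': array([ 1.15798365e+00,  3.42707720e-01,  1.52503976e+00,  2.92288127e-06,
        1.27538725e+00, -1.45988128e-01]), 'dq': array([-1.44378086e-03,  7.01577452e-04, -9.29375071e-05,  1.61280157e-03,
       -1.20508334e-03,  1.54834819e-03]), 'tau': array([ 1.40263772e-03, -4.31230617e+01, -2.44223428e+01,  7.17768981e-02,
        5.59402665e-02, -1.32312734e-04]), 'tool_pos': array([138.23013595, 506.04577344, 226.04481094]), 'tcp_rot': array([-1.71859691,  1.56925424, -1.98542231]), 'contact_force': array([-0.93663986, -0.43289124, -0.3836436 ]), 'moment': array([-0.02512987,  0.00466612, -0.02758775]), 'grip_width': 91.53207150340508}
scene {'vfov': 48.28468233330368, 'cx': 257.58924406796444, 'cy': 189.8329124161387, 'k1': 0.007033345050359993, 'view': array([[ 2.09892322e-01,  9.77579279e-01,  1.68513295e-02,
        -1.75211327e+02],
       [ 7.27396963e-01, -1.44613402e-01, -6.70805950e-01,
        -3.11643525e+02],
       [-6.53329068e-01,  1.53054624e-01, -7.41441441e-01,
         1.51676098e+03],
       [ 0.00000000e+00,  0.00000000e+00,
[... 274 characters left out ...]
1, -5.99909457e-01, -7.84573422e-01,
         1.97425809e+02],
       [ 2.02951226e-01,  7.57875477e-01, -6.20028678e-01,
         8.91779822e+02],
       [ 0.00000000e+00,  0.00000000e+00,  0.00000000e+00,
         1.00000000e+00]])}
wrist {'vfov': 63.770518851896476, 'cx': 259.60265851525276, 'cy': 184.09287074069124, 'k1': -0.06211359827493479, 'mount': array([[ 2.48694952e-04, -3.06185236e-01,  9.51971921e-01,
        -1.57279751e+02],
       [ 9.99999626e-01,  8.64753793e-04,  1.68912390e-05,
         1.89877676e-01],
       [-8.28393178e-04,  9.51971561e-01,  3.06185337e-01,
        -8.39004915e+01],
       [ 0.00000000e+00,  0.00000000e+00,  0.00000000e+00,
         1.00000000e+00]])}
```

View pics/scene0.png

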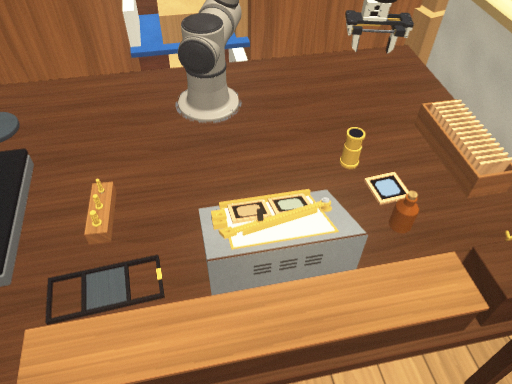

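View pics/side0.png

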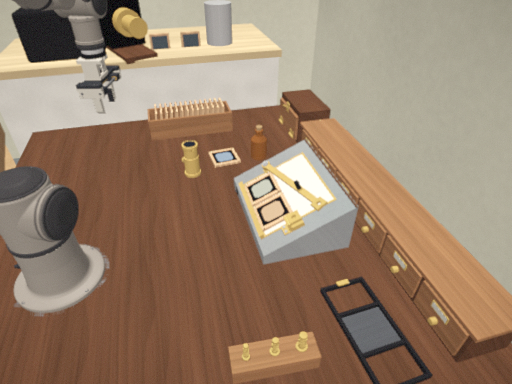

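View pics/wrist0.png

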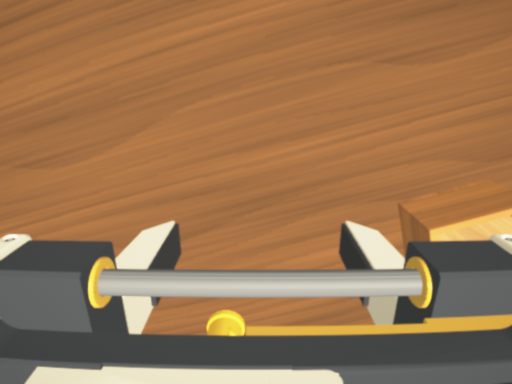

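```bash
cat > h.py <<'E'
import numpy as np, cv2
from scipy.spatial.transform import Rotation as Rn
from plant import sensors, capture, bot
def Rt(o): return Rn.from_euler('xyz',o["tcp_rot"]).as_matrix()
class Cam:
    def __init__(s,n):
        o=sensors.get_obs(); c=capture(n); s.im=c["frame"]; s.f=192/np.tan(np.radians(c["vfov"]/2)); s.cx,s.cy,s.k1=c["cx"],c["cy"],c["k1"]
        if "view" in c: V=c["view"]
        else:
            T=np.eye(4); T[:3,:3]=Rt(o); T[:3,3]=o["tool_pos"]; V=np.linalg.inv(T@c["mount"])
        s.R,s.t=V[:3,:3],V[:3,3]; s.C=-s.R.T@s.t
    def proj(s,P):
        q=np.atleast_2d(P)@s.R.T+s.t; a=q[:,:2]/q[:,2:]; a=a*(1+s.k1*(a**2).sum(1,keepdims=True)); return a*s.f+[s.cx,s.cy]
    def ray(s,u,v):
        d=np.array([u-s.cx,v-s.cy])/s.f; a=d.copy()
        for _ in range(20): a=d/(1+s.k1*(a@a))
        r=s.R.T@np.array([a[0],a[1],1]); return r/np.linalg.norm(r)
    def plane(s,u,v,z):
        r=s.ray(u,v); return s.C+r*(z-s.C[2])/r[2]
def tri(*obs): # (cam,u,v)
    A=0;b=0
    for c,u,v in obs:
        r=c.ray(u,v); M=np.eye(3)-np.outer(r,r); A=A+M; b=b+M@c.C
    P=np.linalg.solve(A,b); res=[float(np.linalg.norm(c.proj(P)[0]-[u,v])) for c,u,v in obs]
    return P,res
def crop(im,x,y,w,h,k,fn):
    cv2.imwrite(fn,cv2.resize(im[y:y+h,x:x+w],None,fx=k,fy=k,interpolation=cv2.INTER_CUBIC))
E
python3 - <<'E'
import cv2
from h import crop
s=cv2.imread("pics/scene0.png"); d=cv2.imread("pics/side0.png")
crop(s,190,180,180,110,4.4,"pics/s_desk.png"); crop(d,225,140,135,120,4.9,"pics/d_desk.png")
crop(s,70,165,80,90,6,"pics/s_blk.png"); crop(d,220,320,110,64,7,"pics/d_blk.png")
E
```

```text
(no output)
```

View pics/s_desk.png

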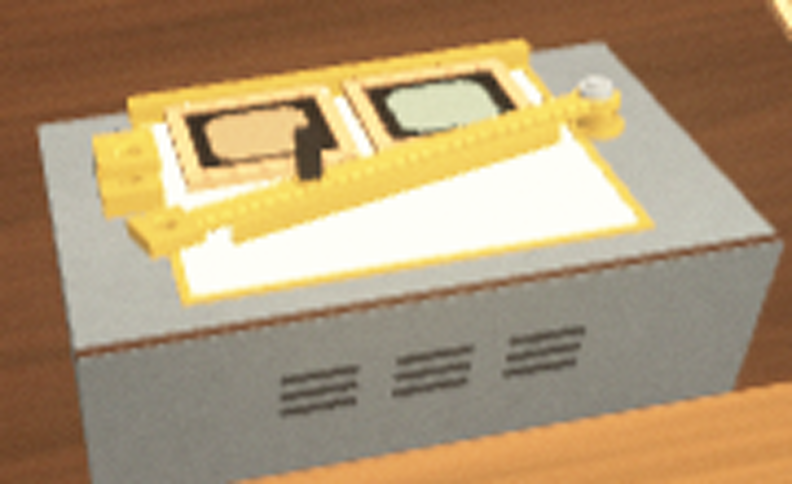

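View pics/d_desk.png

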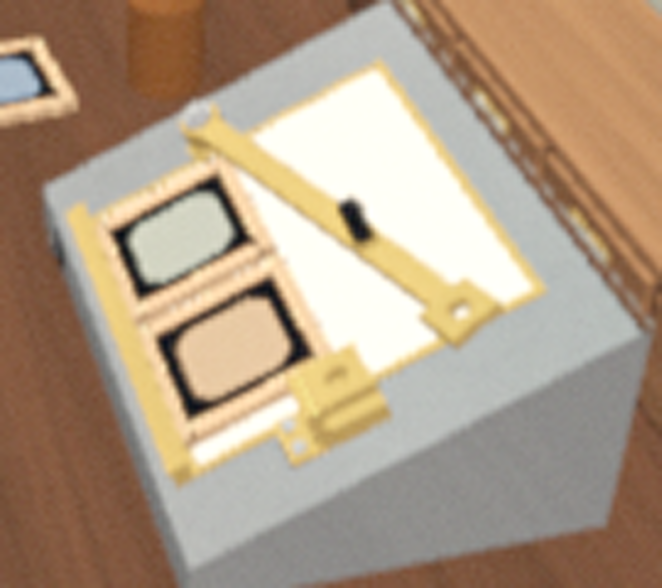

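View pics/s_blk.png

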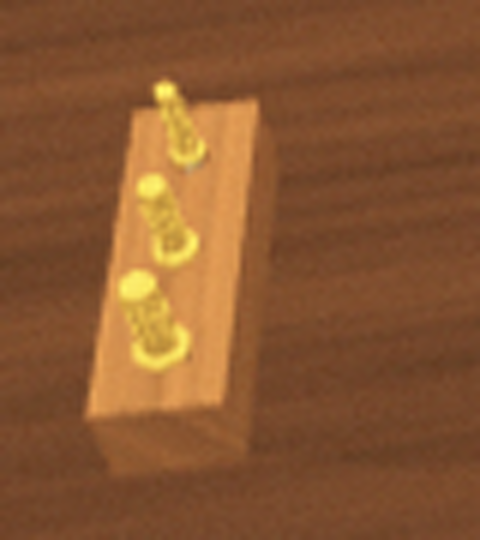

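View pics/d_blk.png

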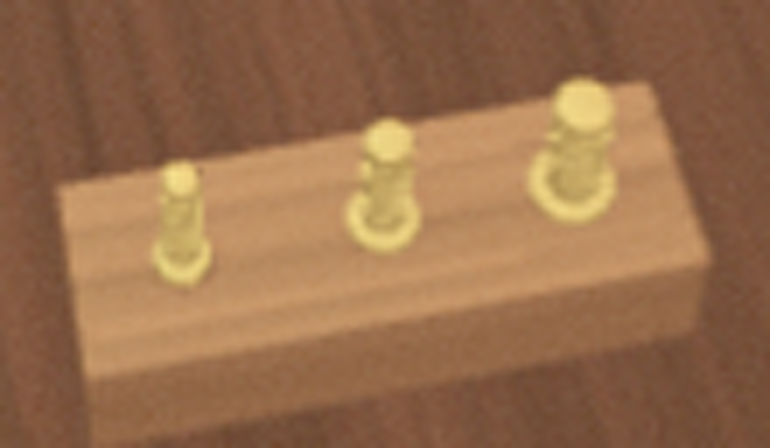

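Run:
```python
from h import *
S=Cam("scene");D=Cam("side")
def t(n,a,b,so,sk,do,dk):
    P,r=tri((S,so[0]+a[0]/sk,so[1]+a[1]/sk),(D,do[0]+b[0]/dk,do[1]+b[1]/dk)); print(n,P.round(1),np.round(r,2)); return P
sd,dd=((190,180),4.4),((225,140),4.9)
f=lambda n,a,b:t(n,a,b,*sd,*dd)
piv=f("pivot",(597,85),(200,112)); kn=f("knob",(312,153),(356,219)); eye=f("eye",(170,224),(461,310)); bore=f("bore",(128,148),(338,374))
f("backR",(78,354),(645,332)); f("backL",(776,238),(388,3)); f("frR",(38,125),(185,568)); f("frL",(605,42),(45,185))
g=lambda n,a,b:t(n,a,b,(70,165),6,(220,320),7)
g("thin top",(165,90),(181,179));g("mid top",(151,186),(389,139));g("thick top",(137,285),(583,104))
g("thin col",(186,149),(182,254));g("mid col",(174,243),(384,220));g("thick col",(159,340),(573,183))
print("dist",np.linalg.norm(piv-bore),np.linalg.norm(piv-kn),np.linalg.norm(piv-eye))
```

```text
pivot [606.2 221.3 108.2] [0.42 0.33]
knob [645.6  45.9 138.3] [0.18 0.15]
eye [673.7 -36.2 132.3] [0.87 0.76]
bore [602.3 -47.6 111.8] [0.47 0.44]
backR [750.2 -92.7 145.5] [0.49 0.41]
backL [750.2 265.  143.7] [0.06 0.04]
frR [508.6 -91.5  33.2] [0.18 0.18]
frL [512.5 268.5  34.5] [0.01 0.01]
thin top [ 401.2 -344.1   83.3] [0.13 0.19]
mid top [ 458.7 -347.7   84. ] [0.1  0.14]
thick top [ 513.6 -351.4   83.8] [0.14 0.18]
thin col [ 401.  -344.6   44.3] [0.11 0.15]
mid col [ 458.  -348.8   44.4] [0.46 0.62]
thick col [ 513.1 -352.8   45.8] [0.44 0.57]
dist 269.0323975427035 182.27518136027024 267.2712876117429
```

```bash
cat >> h.py <<'E'
def go(P,zw=None,yaw=None):
    """P target TCP; zw desired tool z dir in world (xy)"""
    o=sensors.get_obs(); R=Rt(o); d=R.T@(np.array(P,float)-o["tool_pos"]); s=0
    if zw is not None:
        w=R.T@np.array([*zw,0.]); s=np.arctan2(-w[1],w[2])
    print("dx,dy,dz cm",(d/10).round(2),"spin",round(float(s),3),"rows>=",np.linalg.norm(d)/41.7,abs(s)/0.125)
E
python3 - <<'E'
from h import *
o=sensors.get_obs(); print(Rt(o).round(3),o["time"])
go([670,46,230],[-1,0.01]); go([670,46,230],[1,-0.01])
E
```

```text
[[-0.     0.264  0.965]
 [-0.001  0.965 -0.264]
 [-1.    -0.001 -0.   ]] 0.25
dx,dy,dz cm [ -0.35 -30.38  63.42] spin 2.885 rows>= 16.864383188969708 23.078070947239564
dx,dy,dz cm [ -0.35 -30.38  63.42] spin -0.257 rows>= 16.864383188969708 2.0546702814787827
```

```bash
T='{"dx":-0.3,"dy":-30.5,"dz":63.8,"spin":2.885}'; python3 -m crank '[{"dx":-0.3,"dy":-30.5,"dz":63.8,"spin":2.885},{"dx":-0.3,"dy":-30.5,"dz":63.8,"spin":2.885},{"dx":-0.3,"dy":-30.5,"dz":63.8,"spin":2.885},{"dx":-0.3,"dy":-30.5,"dz":63.8,"spin":2.885},{"dx":-0.3,"dy":-30.5,"dz":63.8,"spin":2.885},{"dx":-0.3,"dy":-30.5,"dz":63.8,"spin":2.885},{"dx":-0.3,"dy":-30.5,"dz":63.8,"spin":2.885},{"dx":-0.3,"dy":-30.5,"dz":63.8,"spin":2.885},{"dx":-0.3,"dy":-30.5,"dz":63.8,"spin":2.885},{"dx":-0.3,"dy":-30.5,"dz":63.8,"spin":2.885},{"dx":-0.3,"dy":-30.5,"dz":63.8,"spin":2.885},{"dx":-0.3,"dy":-30.5,"dz":63.8,"spin":2.885},{"dx":-0.3,"dy":-30.5,"dz":63.8,"spin":2.885},{"dx":-0.3,"dy":-30.5,"dz":63.8,"spin":2.885},{"dx":-0.3,"dy":-30.5,"dz":63.8,"spin":2.885},{"dx":-0.3,"dy":-30.5,"dz":63.8,"spin":2.885},{"dx":-0.3,"dy":-30.5,"dz":63.8,"spin":2.885},{"dx":-0.3,"dy":-30.5,"dz":63.8,"spin":2.885},{"dx":-0.3,"dy":-30.5,"dz":63.8,"spin":2.885},{"dx":-0.3,"dy":-30.5,"dz":63.8,"spin":2.885}]' 0
python3 - <<'E'
from h import *
o=sensors.get_obs(); print(Rt(o).round(3),o["time"],o["tool_pos"],o["joint_positions"].round(2))
go([675,46,230],[-1,0.01])
E
```

```text
time: 1.92
tool_pos: [673.7, 43.0, 228.5]
tcp_rot: [-0.532, 1.569, 2.976]
contact_force: [-0.1, 0.5, 0.8]
grip_width: 0.6
[[-0.002  0.359 -0.933]
 [ 0.    -0.933 -0.359]
 [-1.    -0.001  0.001]] 1.9167 [673.72316142  43.03741171 228.48372432] [-0.05  0.63  1.04  0.    1.47  1.15]
dx,dy,dz cm [-0.15 -0.23 -0.23] spin 0.377 rows>= 0.0854818963702716 3.016893223055213
```

```bash
python3 -m crank '[{"dx":0,"dy":-0.2,"dz":-0.2,"spin":0.377},{"dx":0,"dy":-0.2,"dz":-0.2,"spin":0.377},{"dx":0,"dy":-0.2,"dz":-0.2,"spin":0.377},{"dx":0,"dy":-0.2,"dz":-0.2,"spin":0.377},{"dx":0,"dy":-0.2,"dz":-0.2,"spin":0.377}]'
python3 - <<'E'
from h import *
o=sensors.get_obs(); print(Rt(o).round(3))
go([675,46,138],[-1,0.01])
W=Cam("wrist"); cv2.imwrite("pics/w1.png",W.im)
for P in ([645.6,45.9,138.3],[602.3,-47.6,111.8],[673,-36,132]): print(W.proj(P))
E
```

```text
time: 2.33
tool_pos: [674.4, 46.7, 229.4]
tcp_rot: [-0.346, 1.57, 2.797]
contact_force: [-0.2, -0.7, 0.1]
grip_width: -0.1
[[-0.001  0.001 -1.   ]
 [ 0.    -1.    -0.001]
 [-1.    -0.     0.001]]
dx,dy,dz cm [ 9.14  0.07 -0.06] spin 0.011 rows>= 2.192824541082049 0.09180634775732312
[[260.66081177 218.52662447]]
[[352.89836583 246.87915369]]
[[354.33909313 186.85330077]]
```

View pics/w1.png

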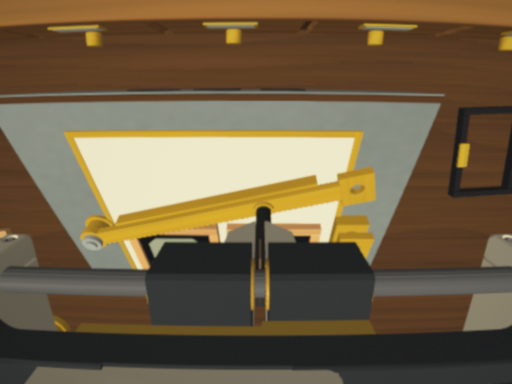

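```bash
python3 -m crank '[{"dx":3,"dy":0.1,"spin":0.01},{"dx":6,"dy":0.1,"spin":0.01},{"dx":8,"dy":0.1,"spin":0.01},{"dx":9.1,"dy":0.1,"spin":0.01},{"dx":9.1,"dy":0.1,"dz":0.5,"spin":0.01},{"dx":9.1,"dy":0.1,"dz":0.8,"spin":0.01}]'
python3 - <<'E'
from h import *
go([663,46,138]); go([618,37,117])
for n in("scene","side"): cv2.imwrite(f"pics/{n}2.png",Cam(n).im)
crop(Cam("side").im,225,100,135,160,4,"pics/d2.png")
E
```

```text
dx,dy,dz cm [9.15 0.06 1.15] spin 0.0 rows>= 2.2119819492169106 0.0
dx,dy,dz cm [11.25  0.95  5.65] spin 0.0 rows>= 3.0280120309978305 0.0invalid input at $[0]: expected keys dx, dy, dz, spin
```

View pics/d2.png

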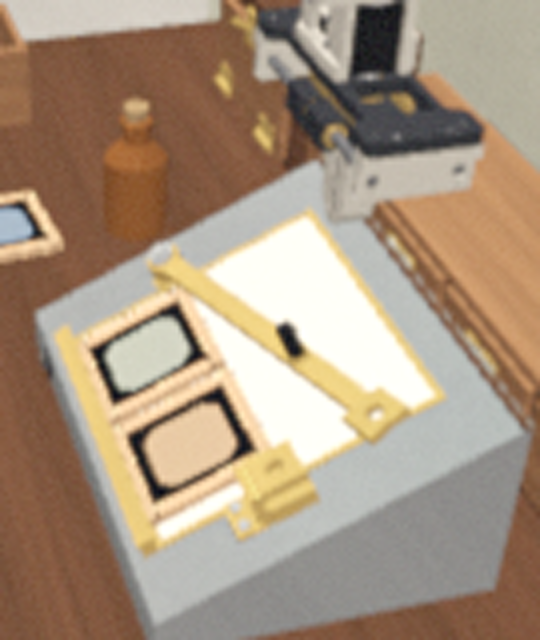

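All four keys are required in each row, so the call was refused. I'm retyping it with all of them.

```bash
python3 -m crank '[{"dx":3,"dy":0.1,"dz":0,"spin":0.01},{"dx":6,"dy":0.1,"dz":0,"spin":0.01},{"dx":8,"dy":0.1,"dz":0,"spin":0.01},{"dx":9.1,"dy":0.1,"dz":0,"spin":0.01},{"dx":9.1,"dy":0.1,"dz":0.5,"spin":0.01},{"dx":9.1,"dy":0.1,"dz":0.8,"spin":0.01},{"dx":9.1,"dy":0.1,"dz":0.8,"spin":0.01}]'
python3 - <<'E'
from h import *
go([663,46,138]); go([618,37,117])
crop(Cam("side").im,225,100,135,160,4,"pics/d2b.png")
crop(Cam("scene").im,190,150,180,140,4.4,"pics/s2b.png")
E
```

```text
time: 3.12
tool_pos: [666.9, 45.7, 140.7]
tcp_rot: [-3.137, 1.568, -0.007]
contact_force: [-1.0, 0.5, 0.1]
grip_width: 0.7
dx,dy,dz cm [ 0.26 -0.03  0.39] spin 0.0 rows>= 0.11264341890987771 0.0
dx,dy,dz cm [2.35 0.93 4.88] spin 0.0 rows>= 1.3184072182461504 0.0
```

View pics/d2b.png

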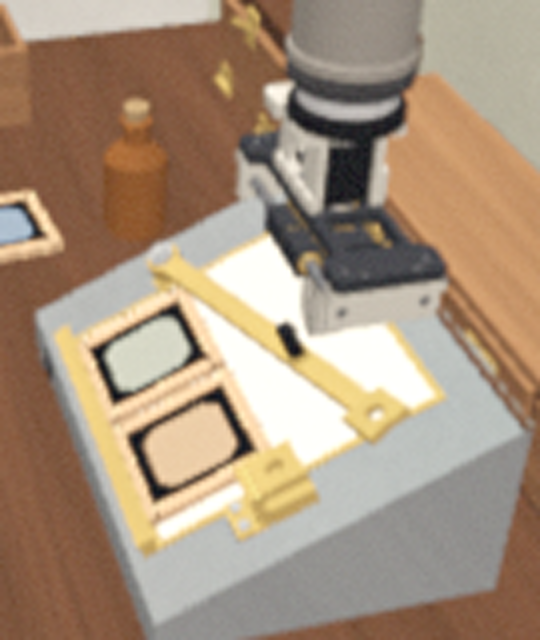

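View pics/s2b.png

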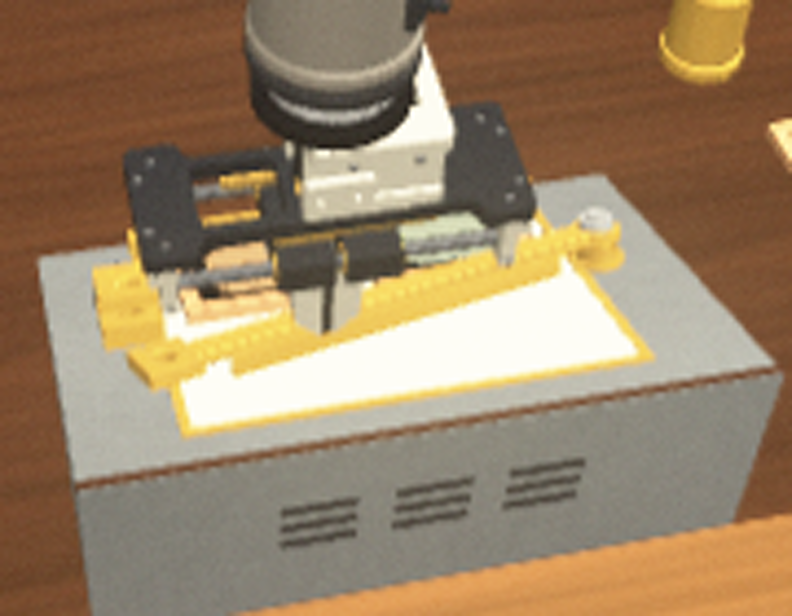

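```bash
python3 -m crank '[{"dx":0.25,"dy":0,"dz":0.4,"spin":0},{"dx":0.5,"dy":0.2,"dz":0.9,"spin":0},{"dx":0.73,"dy":0.38,"dz":1.4,"spin":0},{"dx":0.96,"dy":0.52,"dz":1.9,"spin":0},{"dx":1.19,"dy":0.64,"dz":2.4,"spin":0},{"dx":1.43,"dy":0.74,"dz":2.9,"spin":0},{"dx":1.66,"dy":0.82,"dz":3.4,"spin":0},{"dx":1.9,"dy":0.88,"dz":3.9,"spin":0},{"dx":2.1,"dy":0.92,"dz":4.3,"spin":0},{"dx":2.2,"dy":0.93,"dz":4.6,"spin":0},{"dx":2.2,"dy":0.93,"dz":4.6,"spin":0}]'
python3 - <<'E'
from h import *
go([618,37,117])
crop(Cam("side").im,225,100,135,160,4,"pics/d3.png")
crop(Cam("scene").im,190,150,180,140,4.4,"pics/s3.png")
E
```

```text
time: 4.13
tool_pos: [619.6, 36.8, 116.3]
tcp_rot: [0.002, 1.57, 3.131]
contact_force: [0.3, 1.0, 0.0]
grip_width: 0.4
dx,dy,dz cm [-0.07 -0.01  0.16] spin 0.0 rows>= 0.04251740379213267 0.0
```

View pics/d3.png

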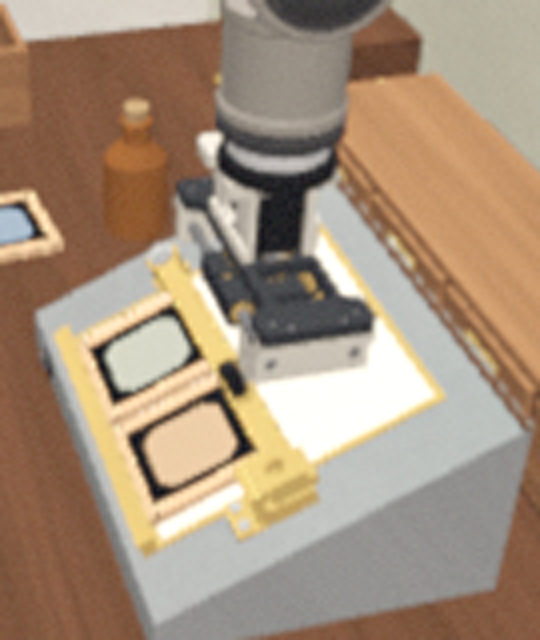

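View pics/s3.png

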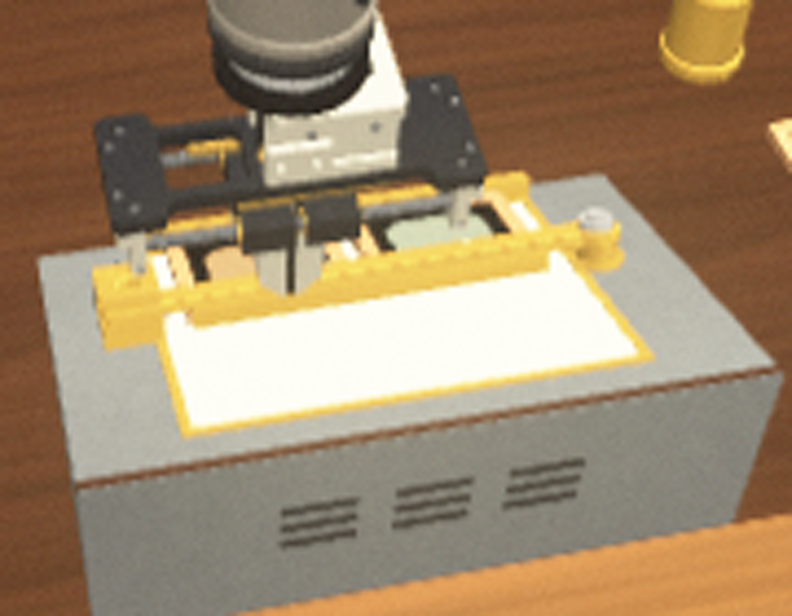

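```bash
python3 -m crank '[{"dx":0.05,"dy":0,"dz":0.15,"spin":0},{"dx":0.1,"dy":0,"dz":0.3,"spin":0},{"dx":0.1,"dy":0,"dz":0.3,"spin":0}]'
python3 -m crank '[{"dx":0.1,"dy":0,"dz":0.2,"spin":0},{"dx":0.1,"dy":0,"dz":0.2,"spin":0}]'
```

```text
time: 4.48
tool_pos: [617.4, 37.0, 115.6]
tcp_rot: [-2.661, 1.571, 0.469]
contact_force: [1.6, 1.3, -0.3]
grip_width: 0.4
time: 4.65
tool_pos: [615.8, 37.0, 114.8]
tcp_rot: [-3.136, 1.569, -0.006]
contact_force: [1.8, -0.5, 0.3]
grip_width: 0.1
```

```bash
python3 -m crank '[{"dx":0.1,"dy":0,"dz":0.2,"spin":0},{"dx":0.1,"dy":0,"dz":0.2,"spin":0}]'
python3 -m crank '[{"dx":0.1,"dy":0,"dz":0.2,"spin":0},{"dx":0.1,"dy":0,"dz":0.2,"spin":0}]'
python3 - <<'E'
from h import *
crop(Cam("side").im,225,100,135,160,4,"pics/d4.png")
W=Cam("wrist"); cv2.imwrite("pics/w4.png",W.im)
E
```

```text
time: 4.82
tool_pos: [615.4, 37.0, 114.8]
tcp_rot: [-3.134, 1.565, -0.005]
contact_force: [7.5, 0.3, 0.3]
grip_width: 0.4
time: 4.98
tool_pos: [615.2, 36.9, 114.7]
tcp_rot: [-3.139, 1.561, -0.01]
contact_force: [9.7, 0.9, 2.8]
grip_width: 0.6
```

View pics/d4.png

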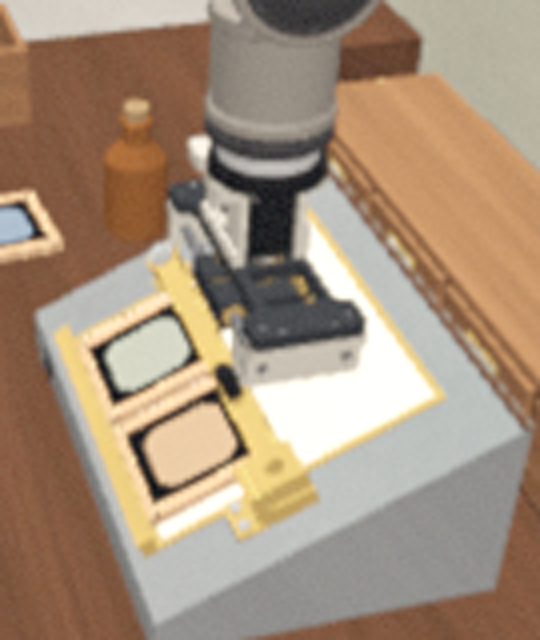

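View pics/w4.png

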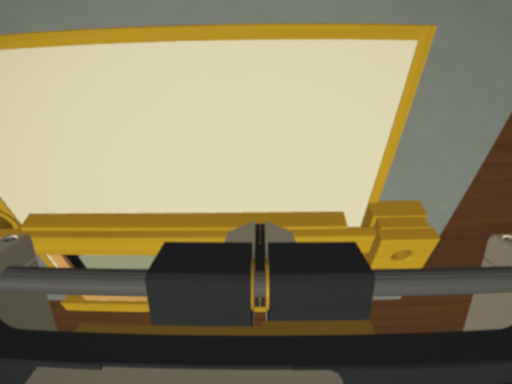

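```bash
python3 -m crank '[{"dx":-0.6,"dy":0,"dz":-1,"spin":0},{"dx":-1.5,"dy":0,"dz":-2,"spin":0},{"dx":-5,"dy":0,"dz":-2,"spin":0},{"dx":-9,"dy":0,"dz":-2,"spin":0},{"dx":-9,"dy":4,"dz":-1.5,"spin":0},{"dx":-9,"dy":8.4,"dz":-1,"spin":0},{"dx":-9,"dy":8.4,"dz":0,"spin":0},{"dx":-9,"dy":8.4,"dz":0,"spin":0}]' 100
python3 - <<'E'
from h import *
W=Cam("wrist"); cv2.imwrite("pics/w5.png",W.im)
o=sensors.get_obs(); print(o["tool_pos"],o["contact_force"])
print(W.proj([602.3,-47.6,111.8]))
crop(W.im,160,140,200,150,4,"pics/w5c.png")
crop(Cam("side").im,225,140,135,120,4.9,"pics/d5.png")
crop(Cam("scene").im,190,180,180,110,4.4,"pics/s5.png")
E
```

```text
time: 5.75
tool_pos: [608.5, -49.1, 202.6]
tcp_rot: [-0.111, 1.568, 3.015]
contact_force: [0.5, 0.9, 0.2]
grip_width: 49.0
[609.41063403 -47.63303595 202.6354705 ] [0.41478631 1.00137052 0.32178751]
[[258.23929164 194.28226851]]
```

View pics/w5.png

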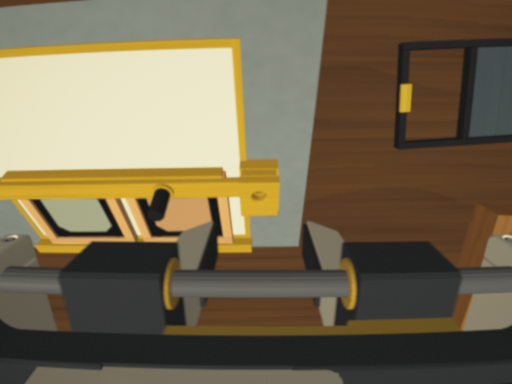

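View pics/w5c.png

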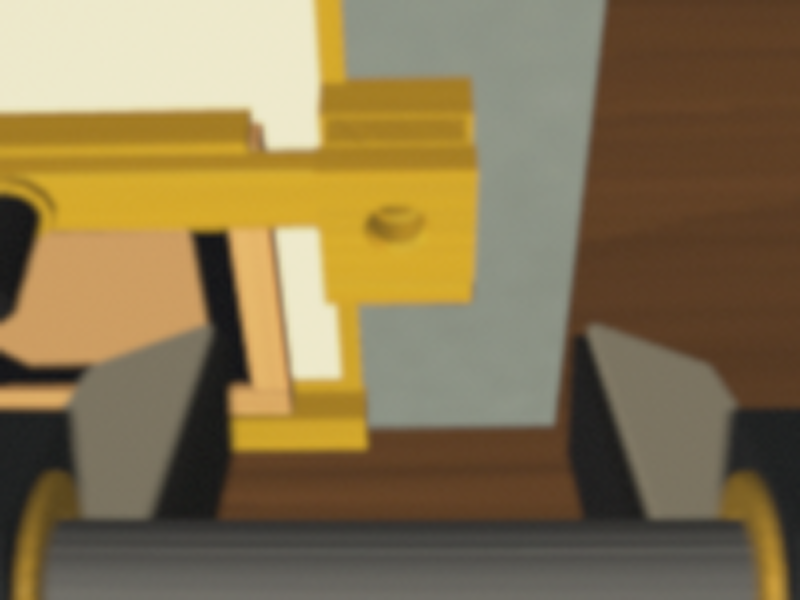

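View pics/d5.png

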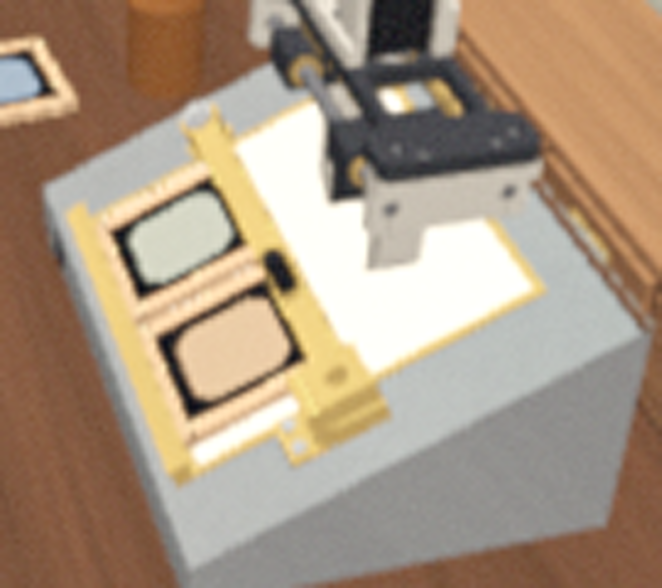

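View pics/s5.png

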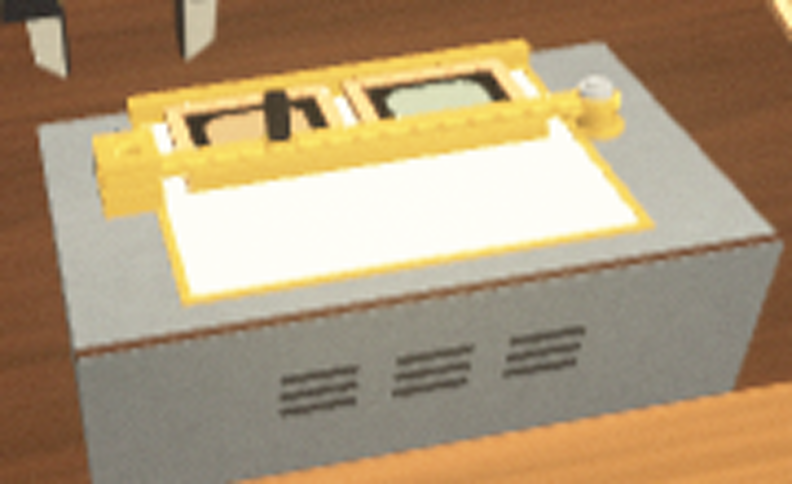

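Run:
```python
from h import *
o=sensors.get_obs();print(o["tool_pos"])
go([458.4,-348.2,130],[-1,0.01])
```

```text
[610.35654833 -46.1747108  202.60221507]
dx,dy,dz cm [ 7.25 30.38 14.83] spin -0.002 rows>= 8.292687637237364 0.014355103443552885
```

```bash
python3 -m crank '[{"dx":0,"dy":3.4,"dz":1.6,"spin":0},{"dx":0,"dy":6.8,"dz":3.2,"spin":0},{"dx":0,"dy":10.2,"dz":5,"spin":0},{"dx":1,"dy":13.6,"dz":6.6,"spin":0},{"dx":2,"dy":17,"dz":8.3,"spin":0},{"dx":3,"dy":20.4,"dz":10,"spin":0},{"dx":4.5,"dy":23.8,"dz":11.7,"spin":0},{"dx":5.5,"dy":27.2,"dz":13.4,"spin":0},{"dx":6.5,"dy":29.5,"dz":14.5,"spin":0},{"dx":7.2,"dy":30.4,"dz":14.8,"spin":0},{"dx":7.2,"dy":30.4,"dz":14.8,"spin":0},{"dx":7.2,"dy":30.4,"dz":14.8,"spin":0},{"dx":7.2,"dy":30.4,"dz":14.8,"spin":0}]' 100
python3 - <<'E'
from h import *
o=sensors.get_obs(); print(o["tool_pos"])
W=Cam("wrist"); cv2.imwrite("pics/w6.png",W.im)
for P in ([458.5,-348,84],[458.5,-348.5,44],[401,-344,84],[513.4,-352,84]): print(W.proj(P))
crop(W.im,160,120,200,150,4,"pics/w6c.png"); go([458.4,-348.2,53],[-1,0.01])
E
```

```text
time: 6.98
tool_pos: [460.0, -347.7, 131.1]
tcp_rot: [-2.789, 1.57, 0.343]
contact_force: [0.1, 0.4, 0.1]
grip_width: 92.0
[ 460.00108054 -347.67565401  131.10782826]
[[260.35491102 209.03722815]]
[[260.84875496 190.72089181]]
[[255.8413849  277.60435574]]
[[265.68262748 131.98473859]]
dx,dy,dz cm [7.83 0.06 0.17] spin 0.0 rows>= 1.8786199863170308 0.0012472668046929032
```

View pics/w6.png

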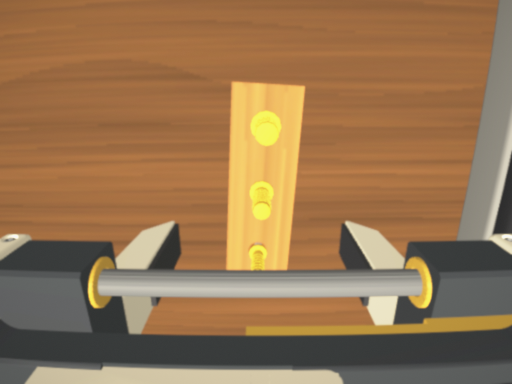

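View pics/w6c.png

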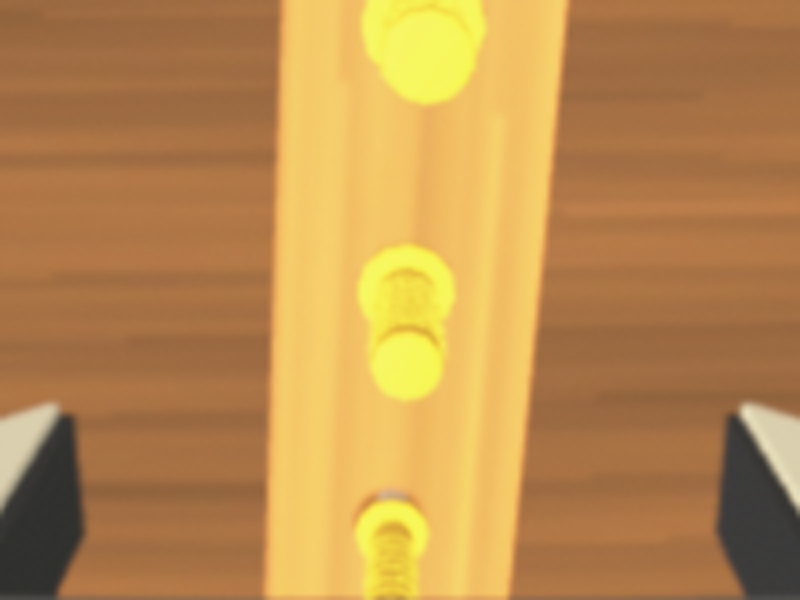

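```bash
python3 -m crank '[{"dx":2,"dy":0.1,"dz":0.28,"spin":0},{"dx":4,"dy":0.1,"dz":0.28,"spin":0},{"dx":6,"dy":0.1,"dz":0.28,"spin":0},{"dx":7.4,"dy":0.1,"dz":0.28,"spin":0},{"dx":7.8,"dy":0.1,"dz":0.28,"spin":0},{"dx":7.8,"dy":0.1,"dz":0.28,"spin":0},{"dx":7.8,"dy":0.1,"dz":0.28,"spin":0}]' 100
python3 -m crank '[{"dx":0,"dy":0,"dz":0,"spin":0},{"dx":0,"dy":0,"dz":0,"spin":0},{"dx":0,"dy":0,"dz":0,"spin":0},{"dx":0,"dy":0,"dz":0,"spin":0},{"dx":0,"dy":0,"dz":0,"spin":0},{"dx":0,"dy":0,"dz":0,"spin":0},{"dx":0,"dy":0,"dz":0,"spin":0},{"dx":0,"dy":0,"dz":0,"spin":0},{"dx":0,"dy":0,"dz":0,"spin":0},{"dx":0,"dy":0,"dz":0,"spin":0}]' 0
python3 - <<'E'
from h import *
o=sensors.get_obs(); print(o["tool_pos"],o["contact_force"],o["moment"])
W=Cam("wrist"); cv2.imwrite("pics/w7.png",W.im)
crop(Cam("side").im,210,290,130,94,6,"pics/d7.png")
E
```

```text
time: 7.62
tool_pos: [456.9, -349.8, 53.6]
tcp_rot: [2.522, 1.569, -0.63]
contact_force: [0.4, 0.3, -0.3]
grip_width: 91.9
time: 8.45
tool_pos: [455.9, -350.1, 52.6]
tcp_rot: [-1.508, 1.571, 1.621]
contact_force: [-0.7, 0.3, -0.2]
grip_width: 29.8
[ 455.8638758  -350.10710385   52.64245865] [-0.69240324  0.26612172 -0.22184396] [-0.05616991  0.19715268  0.01116385]
```

View pics/w7.png

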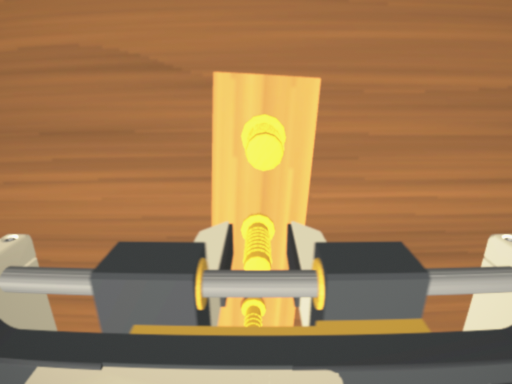

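View pics/d7.png

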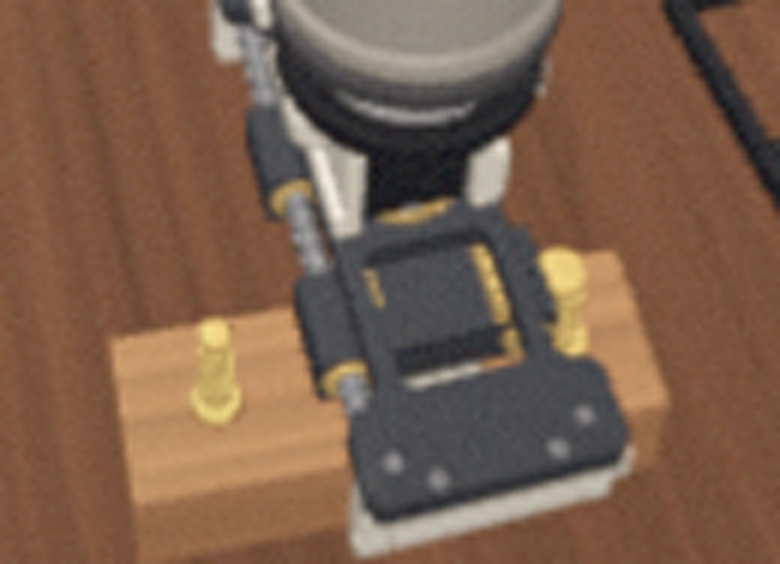

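```bash
python3 -m crank '[{"dx":0,"dy":0,"dz":-0.1,"spin":0},{"dx":0,"dy":0,"dz":-0.1,"spin":0},{"dx":0,"dy":0,"dz":-0.1,"spin":0},{"dx":0,"dy":0,"dz":-0.1,"spin":0},{"dx":0,"dy":0,"dz":-0.1,"spin":0},{"dx":0,"dy":0,"dz":-0.1,"spin":0}]' 0
python3 - <<'E'
from h import *
o=sensors.get_obs(); print(o["tool_pos"],o["contact_force"],o["moment"])
W=Cam("wrist"); cv2.imwrite("pics/w8.png",W.im)
crop(W.im,190,170,140,110,5.5,"pics/w8c.png")
E
```

```text
time: 9.05
tool_pos: [456.9, -350.1, 52.7]
tcp_rot: [-1.524, 1.571, 1.605]
contact_force: [-0.1, -0.4, -0.8]
grip_width: 12.4
[ 456.88140162 -350.08916965   52.6537195 ] [-0.13248352 -0.38392511 -0.81074639] [-0.06534652  0.13063338  0.01122445]
```

View pics/w8c.png

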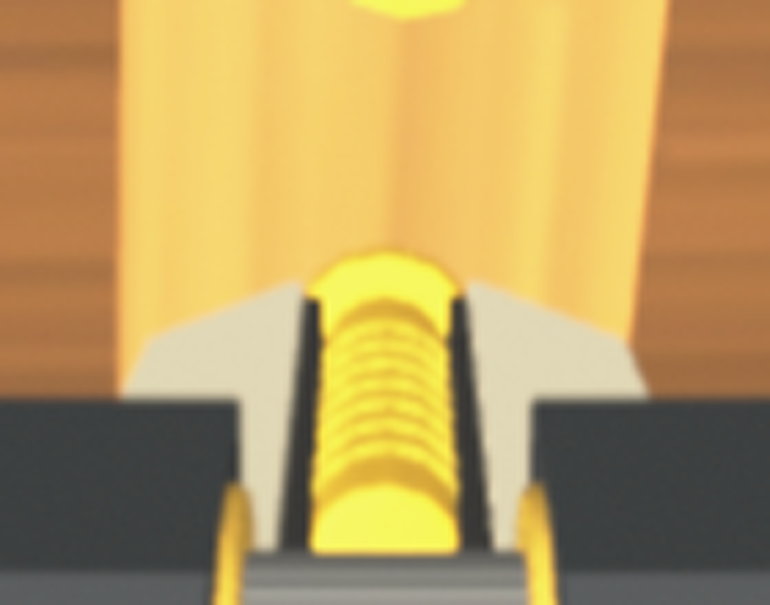

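```bash
python3 -m crank '[{"dx":-0.7,"dy":0,"dz":0,"spin":0},{"dx":-1.5,"dy":0,"dz":0,"spin":0},{"dx":-2.2,"dy":0,"dz":0,"spin":0},{"dx":-2.2,"dy":0,"dz":0,"spin":0},{"dx":-2.2,"dy":0,"dz":0,"spin":0}]' 0
python3 - <<'E'
from h import *
o=sensors.get_obs(); print(o["tool_pos"],o["contact_force"],o["moment"])
W=Cam("wrist"); cv2.imwrite("pics/w9.png",W.im)
crop(W.im,190,150,140,110,5.5,"pics/w9c.png")
crop(Cam("side").im,210,290,130,94,6,"pics/d9.png")
E
```

```text
time: 9.52
tool_pos: [457.3, -350.5, 75.6]
tcp_rot: [2.397, 1.569, -0.756]
contact_force: [0.1, -0.1, -1.4]
grip_width: 12.4
[ 457.26172929 -350.46909184   75.61528901] [ 0.08897443 -0.11826943 -1.44370191] [-0.07516044  0.17290034  0.02025173]
```

View pics/w9c.png

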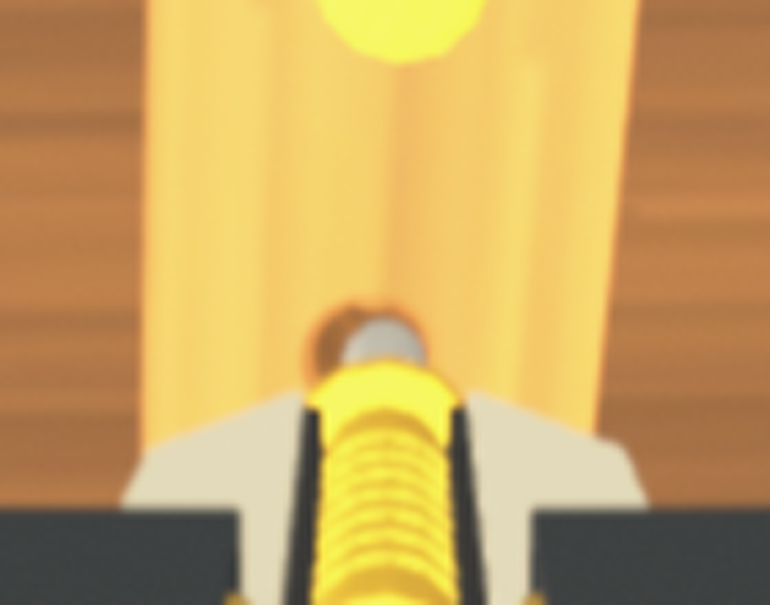

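View pics/d9.png

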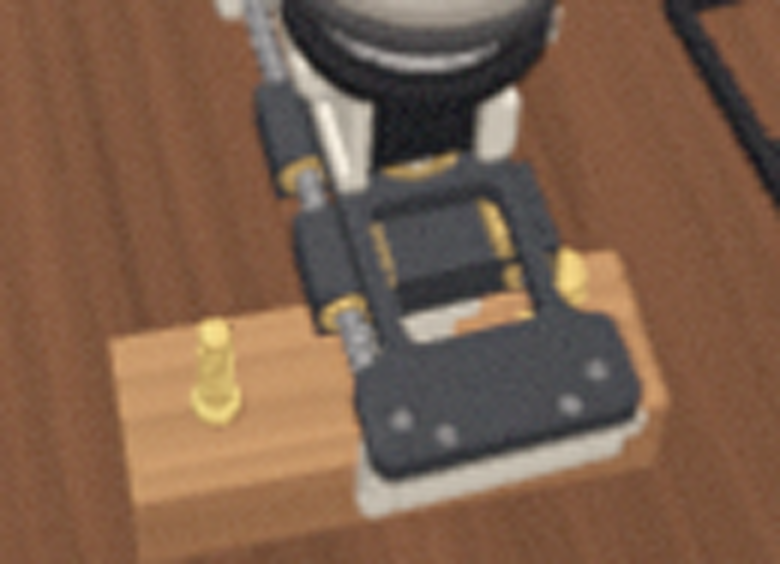

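```bash
python3 -m crank '[{"dx":0.1,"dy":-0.18,"dz":0.2,"spin":0},{"dx":0.12,"dy":-0.18,"dz":0.65,"spin":0},{"dx":0.18,"dy":-0.18,"dz":1.1,"spin":0},{"dx":0.28,"dy":-0.18,"dz":1.55,"spin":0},{"dx":0.41,"dy":-0.18,"dz":1.98,"spin":0},{"dx":0.58,"dy":-0.18,"dz":2.4,"spin":0},{"dx":0.58,"dy":-0.18,"dz":2.4,"spin":0}]' 0
python3 - <<'E'
from h import *
o=sensors.get_obs(); print(o["tool_pos"],o["contact_force"],o["moment"])
W=Cam("wrist"); cv2.imwrite("pics/w10.png",W.im)
crop(W.im,190,130,140,110,5.5,"pics/w10c.png")
crop(Cam("side").im,210,290,130,94,6,"pics/d10.png")
E
```

```text
time: 10.2
tool_pos: [434.8, -348.8, 70.2]
tcp_rot: [2.69, 1.565, -0.465]
contact_force: [7.4, 0.4, 5.0]
grip_width: 12.7
[ 434.75772426 -348.75059549   70.24913547] [7.41824586 0.37336274 5.03367019] [ 0.23237371 -1.21287746 -0.01768891]
```

View pics/w10c.png

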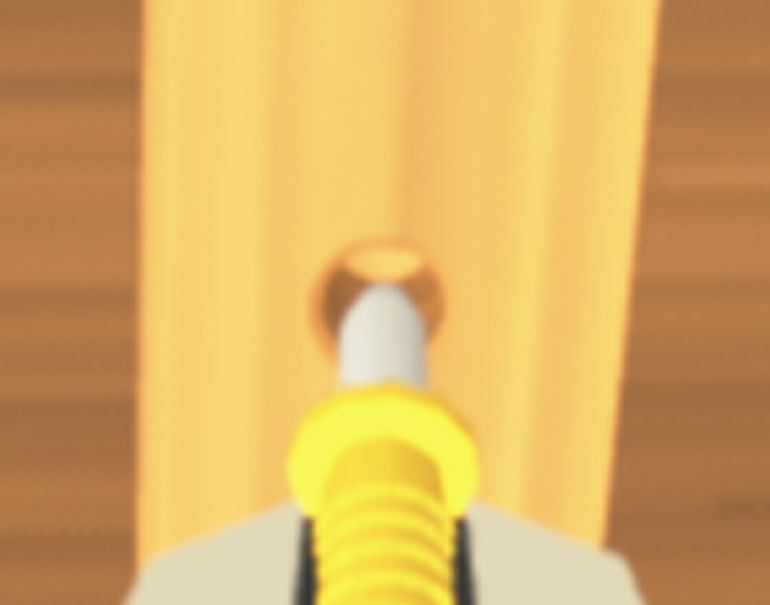

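View pics/d10.png

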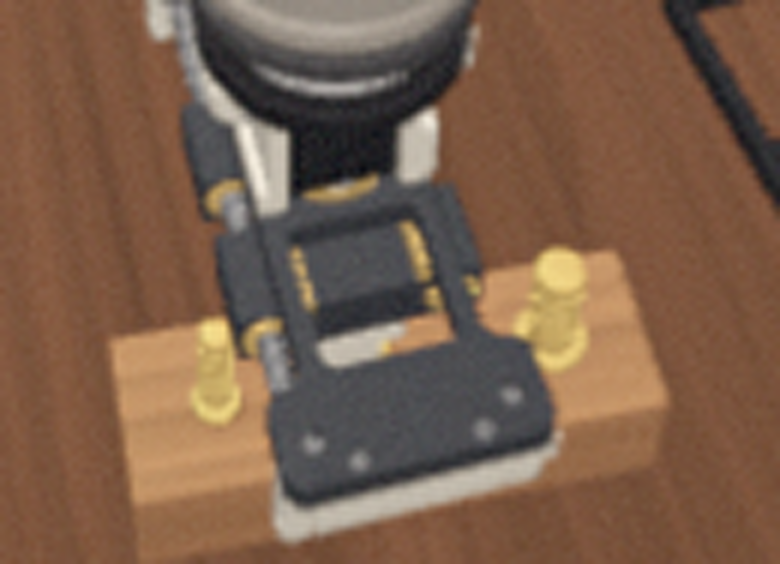

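```bash
cat >> h.py <<'E'
def toolrow(W,p):
    """project point given in tool coords, using mount directly"""
    c=capture("wrist"); M=np.linalg.inv(c["mount"]); q=M[:3,:3]@np.array(p,float)+M[:3,3]; a=q[:2]/q[2]; a=a*(1+W.k1*a@a); return a*W.f+[W.cx,W.cy]
E
python3 - <<'E'
from h import *
W=Cam("wrist")
for g in (4,6,8):
  for ph in (0,15,18,21,24,27):
    f=np.radians(ph); ax=np.array([np.cos(f),0,-np.sin(f)]); n=np.array([-np.sin(f),0,-np.cos(f)]) # n: forward side
    G=np.array([-19,0,0.]); 
    tip=G+ax*(52+g); ce=G+ax*(20+g)+n*10; ce2=G+ax*(24+g)+n*10
    print(g,ph,"tip",toolrow(W,tip).round(1),"collar top edge",toolrow(W,ce).round(1),"under",toolrow(W,ce2).round(1))
E
```

```text
4 0 tip [259.9 212.6] collar top edge [260.  218.6] under [259.9 215.8]
4 15 tip [259.9 193.6] collar top edge [260.  211.5] under [260.  207.1]
4 18 tip [259.9 190. ] collar top edge [260.  210.3] under [260.  205.7]
4 21 tip [259.9 186.4] collar top edge [260.  209.3] under [260.  204.3]
4 24 tip [259.9 183. ] collar top edge [260.  208.3] under [260.  203.1]
4 27 tip [259.9 179.7] collar top edge [260.  207.5] under [260. 202.]
6 0 tip [259.9 211.5] collar top edge [259.9 217.2] under [259.9 214.4]
6 15 tip [259.9 191.9] collar top edge [260.  209.3] under [260. 205.]
6 18 tip [259.9 188.2] collar top edge [260. 208.] under [260.  203.4]
6 21 tip [259.9 184.5] collar top edge [260.  206.8] under [260.  201.9]
6 24 tip [259.9 181. ] collar top edge [260.  205.7] under [260.  200.6]
6 27 tip [259.9 177.5] collar top edge [260.  204.7] under [260.  199.3]
8 0 tip [259.9 210.4] collar top edge [259.9 215.8] under [259.9 213.1]
8 15 tip [259.9 190.2] collar top edge [260.  207.1] under [260. 203.]
8 18 tip [259.9 186.4] collar top edge [260.  205.7] under [260.  201.2]
8 21 tip [259.9 182.6] collar top edge [260.  204.3] under [260.  199.6]
8 24 tip [259.9 178.9] collar top edge [260.  203.1] under [260.  198.1]
8 27 tip [259.9 175.3] collar top edge [260. 202.] under [260.  196.6]
```

```bash
python3 -m crank '[{"dx":-1,"dy":0,"dz":-0.4,"spin":0},{"dx":-4,"dy":0,"dz":-0.4,"spin":0},{"dx":-8,"dy":0,"dz":-0.4,"spin":0},{"dx":-8,"dy":0,"dz":-0.4,"spin":0},{"dx":-8,"dy":0,"dz":-0.4,"spin":0}]' 0
python3 - <<'E'
from h import *
o=sensors.get_obs(); print(o["tool_pos"],o["contact_force"],o["moment"])
W=Cam("wrist"); cv2.imwrite("pics/w11.png",W.im)
crop(W.im,190,130,140,110,5.5,"pics/w11c.png")
D=Cam("side"); S=Cam("scene"); print(D.proj(o["tool_pos"]),S.proj(o["tool_pos"]))
cv2.imwrite("pics/d11f.png",D.im);cv2.imwrite("pics/s11f.png",S.im)
crop(D.im,210,250,130,100,6,"pics/d11.png")
crop(S.im,50,120,100,80,7,"pics/s11.png")
E
```

```text
time: 13.47
tool_pos: [437.5, -348.9, 150.9]
tcp_rot: [2.338, 1.566, -0.816]
contact_force: [-0.3, -0.1, -0.6]
grip_width: 12.2
[ 437.53198263 -348.89632443  150.8711046 ] [-0.29981135 -0.08950617 -0.60102469] [ 0.04454501  0.22525492 -0.02462353]
[[265.86369131 323.07445286]] [[ 87.80027136 172.07192097]]
```

View pics/w11c.png

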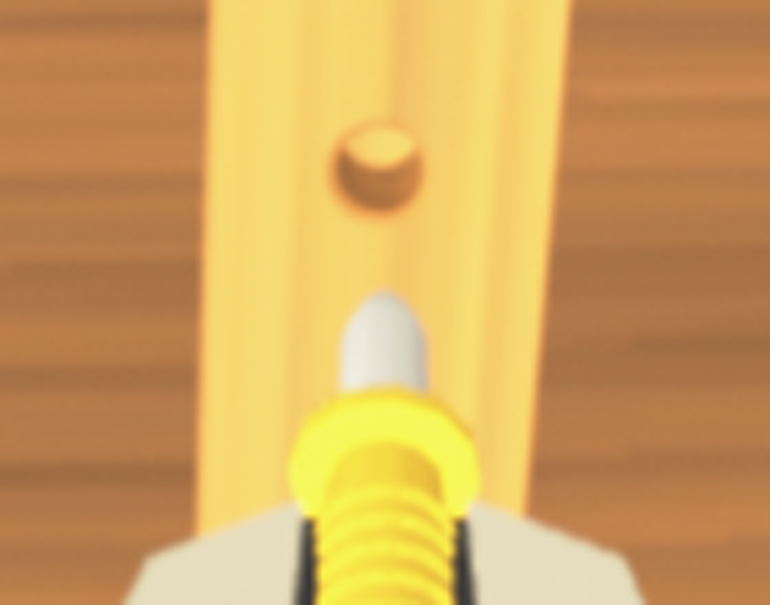

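View pics/d11.png

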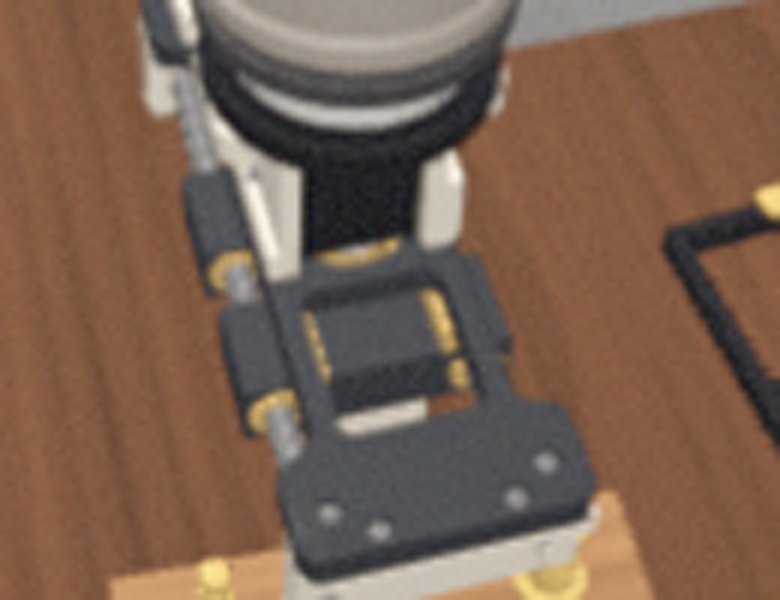

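View pics/s11.png

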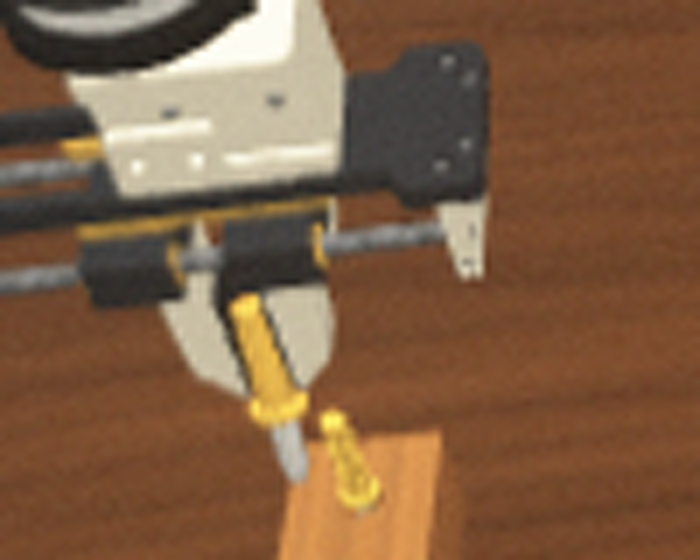

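```bash
python3 - <<'E'
s=open('h.py').read().replace('c=capture("wrist"); M=np.linalg.inv(c["mount"])','M=MI')
s+='''
_m=np.array([[2.48694952e-04,-3.06185236e-01,9.51971921e-01,-1.57279751e+02],[9.99999626e-01,8.64753793e-04,1.68912390e-05,1.89877676e-01],[-8.28393178e-04,9.51971561e-01,3.06185337e-01,-8.39004915e+01],[0,0,0,1]])
MI=np.linalg.inv(_m)
'''
open('h.py','w').write(s)
E
python3 - <<'E'
from h import *
import cv2
W=Cam("wrist")
for ph in (18,20,22,24,26):
    f=np.radians(ph); ax=np.array([np.cos(f),0,-np.sin(f)]); n=np.array([-np.sin(f),0,-np.cos(f)]); G=np.array([-19,0,0.]);g=5.7
    r=lambda a,b:toolrow(W,G+ax*(a+g)+n*b)[1].round(1)
    print(ph,"tip",[r(52,b) for b in(0,2,3)],"colc",r(20,0),r(24,0),"under",r(24,10),"shank@under front",r(24,5),"top",r(-20,0))
im=cv2.imread("pics/w11.png"); crop(im,225,170,70,60,11,"pics/w11z.png")
E
```

```text
18 tip [np.float64(189.8), np.float64(187.3), np.float64(186.1)] colc 223.0 218.3 under 205.3 shank@under front 211.9 top 280.7
20 tip [np.float64(187.4), np.float64(185.0), np.float64(183.7)] colc 221.9 217.0 under 204.3 shank@under front 210.8 top 281.3
22 tip [np.float64(185.0), np.float64(182.6), np.float64(181.4)] colc 220.8 215.8 under 203.3 shank@under front 209.7 top 281.9
24 tip [np.float64(182.6), np.float64(180.3), np.float64(179.1)] colc 219.7 214.6 under 202.4 shank@under front 208.6 top 282.5
26 tip [np.float64(180.3), np.float64(178.0), np.float64(176.9)] colc 218.7 213.4 under 201.6 shank@under front 207.6 top 283.0
```

View pics/w11z.png

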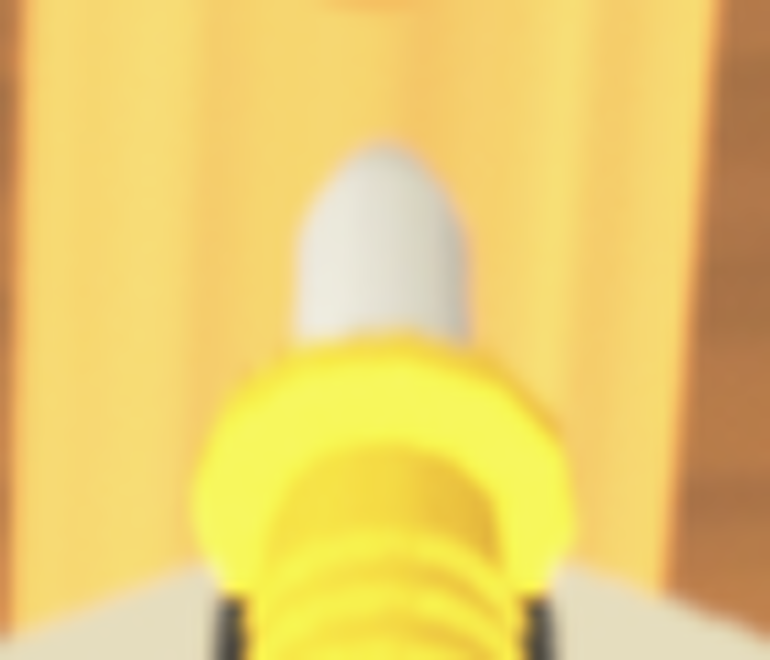

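```bash
python3 -m crank '[{"dx":3,"dy":0,"dz":0,"spin":0},{"dx":5.5,"dy":0,"dz":0,"spin":0},{"dx":7.2,"dy":0,"dz":0.1,"spin":0},{"dx":7.9,"dy":0,"dz":0.3,"spin":0},{"dx":8.1,"dy":0,"dz":0.6,"spin":0},{"dx":8.2,"dy":0,"dz":0.9,"spin":0},{"dx":8.2,"dy":0,"dz":0.95,"spin":0},{"dx":8.2,"dy":0,"dz":0.95,"spin":0}]' 0
python3 -m crank '[{"dx":-1,"dy":0,"dz":-0.4,"spin":0},{"dx":-4,"dy":0,"dz":-0.4,"spin":0},{"dx":-8,"dy":0,"dz":-0.4,"spin":0},{"dx":-10,"dy":0,"dz":-0.4,"spin":0},{"dx":-10,"dy":0,"dz":-0.4,"spin":0},{"dx":-10,"dy":0,"dz":-0.4,"spin":0}]' 0
python3 - <<'E'
from h import *
o=sensors.get_obs(); print(o["tool_pos"],o["contact_force"],o["moment"])
W=Cam("wrist"); cv2.imwrite("pics/w12.png",W.im)
crop(W.im,225,160,70,60,11,"pics/w12z.png")
E
```

```text
time: 14.33
tool_pos: [428.8, -348.2, 66.4]
tcp_rot: [3.005, 1.568, -0.149]
contact_force: [6.7, -0.5, -1.4]
grip_width: 12.5
time: 14.83
tool_pos: [431.4, -348.1, 167.1]
tcp_rot: [2.361, 1.57, -0.793]
contact_force: [-0.5, 0.2, -0.8]
grip_width: 12.2
[ 431.39365183 -348.07331511  167.09418551] [-0.45570891  0.15523    -0.81687739] [-0.07241474  0.21006575  0.01380119]
```

View pics/w12z.png

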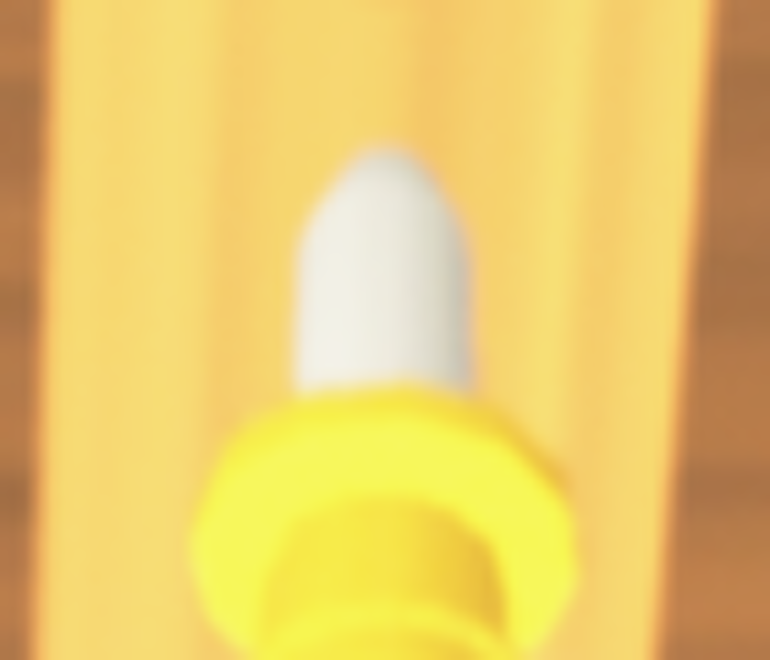

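Run:
```python
from h import *
go([566,-48,170],[-1,0.01])
```

```text
dx,dy,dz cm [ -0.4  -30.11 -13.15] spin -0.002 rows>= 7.880876647573079 0.01777092152225381
```

```bash
python3 -m crank '[{"dx":-1,"dy":-2,"dz":-1,"spin":0},{"dx":-2,"dy":-5,"dz":-2,"spin":0},{"dx":-2,"dy":-8.5,"dz":-3.7,"spin":0},{"dx":-2,"dy":-12,"dz":-5.2,"spin":0},{"dx":-2,"dy":-15.5,"dz":-6.8,"spin":0},{"dx":-2,"dy":-19,"dz":-8.3,"spin":0},{"dx":-2,"dy":-22.5,"dz":-9.8,"spin":0},{"dx":-2,"dy":-25.5,"dz":-11.1,"spin":0},{"dx":-1.6,"dy":-28,"dz":-12.2,"spin":0},{"dx":-1,"dy":-29.6,"dz":-13,"spin":0},{"dx":-0.4,"dy":-30.1,"dz":-13.2,"spin":0},{"dx":-0.4,"dy":-30.1,"dz":-13.2,"spin":0},{"dx":-0.4,"dy":-30.1,"dz":-13.2,"spin":0},{"dx":-0.4,"dy":-30.1,"dz":-13.2,"spin":0}]' 0
python3 - <<'E'
from h import *
o=sensors.get_obs(); print(o["tool_pos"],o["contact_force"],o["moment"])
W=Cam("wrist"); cv2.imwrite("pics/w13.png",W.im)
crop(W.im,190,130,140,110,5.5,"pics/w13c.png")
S=Cam("scene"); crop(S.im,190,140,100,80,7.5,"pics/s13.png")
print(W.proj([602.3,-47.6,111.8]))
E
```

```text
time: 16.05
tool_pos: [566.4, -49.7, 170.3]
tcp_rot: [-0.013, 1.569, 3.115]
contact_force: [0.7, -0.0, -1.0]
grip_width: 12.0
[566.44483925 -49.71179903 170.25311213] [ 0.68058175 -0.01356909 -0.96913305] [-0.03780595  0.20094347 -0.03685404]
[[256.27476647 154.24198023]]
```

View pics/w13c.png

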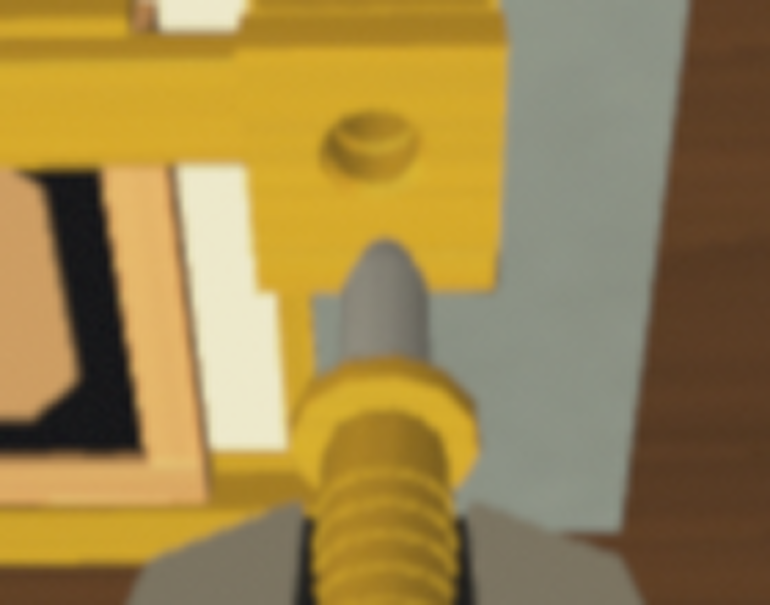

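View pics/s13.png

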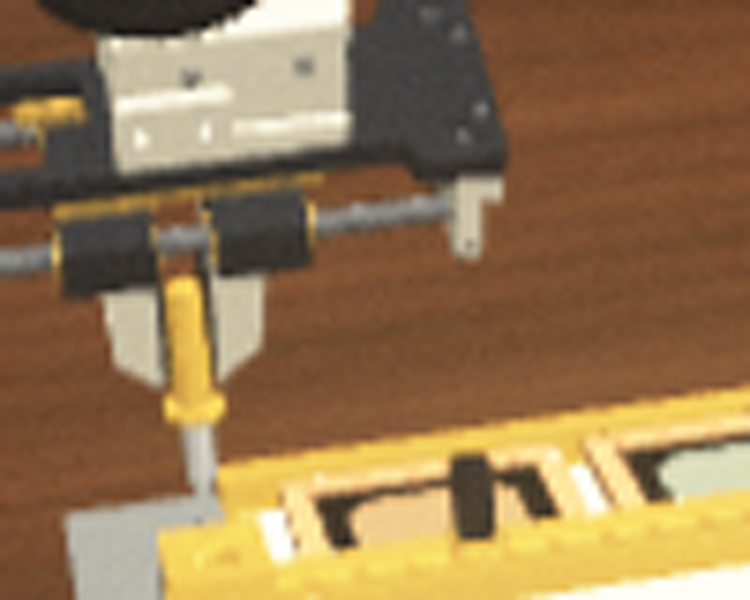

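Run:
```python
from h import *
W=Cam("wrist"); o=sensors.get_obs(); R=Rt(o); print(o["tool_pos"])
for z in (110.8,111.8,112.8):
    P=W.plane(257.5,156.5,z); print(P.round(1),(R.T@(P-o["tool_pos"])).round(1))
# tip ray in tool: depth chosen by x=32.9
for (u,v) in ((260.2,173.4),(260.2,175.5)):
  for x in (31,33,35):
    P=W.plane(u,v,o["tool_pos"][2]-x); print(x,(R.T@(P-o["tool_pos"])).round(1))
```

```text
[566.91703229 -49.79916351 171.15642887]
[600.7 -48.6 110.8] [ 60.4  -1.7 -33.7]
[600.9 -48.6 111.8] [ 59.4  -1.7 -34. ]
[601.1 -48.6 112.8] [ 58.4  -1.6 -34.2]
31 [ 31.    0.2 -29.5]
33 [ 33.    0.2 -28.9]
35 [ 35.    0.2 -28.3]
31 [ 31.    0.2 -28.1]
33 [ 33.    0.2 -27.5]
35 [ 35.    0.2 -26.9]
```

```bash
python3 -m crank '[{"dx":0,"dy":-0.19,"dz":0.6,"spin":0},{"dx":0,"dy":-0.19,"dz":0.6,"spin":0},{"dx":0.9,"dy":-0.19,"dz":0.18,"spin":0},{"dx":1.81,"dy":-0.19,"dz":-0.24,"spin":0},{"dx":1.81,"dy":-0.19,"dz":-0.24,"spin":0},{"dx":1.81,"dy":-0.19,"dz":-0.24,"spin":0},{"dx":1.81,"dy":-0.19,"dz":-0.24,"spin":0}]' 0
python3 - <<'E'
from h import *
o=sensors.get_obs(); print(o["tool_pos"],o["contact_force"],o["moment"])
W=Cam("wrist"); cv2.imwrite("pics/w14.png",W.im)
crop(W.im,220,150,80,64,10,"pics/w14c.png")
crop(Cam("side").im,250,180,100,80,7.5,"pics/d14.png")
E
```

```text
time: 16.78
tool_pos: [569.5, -46.7, 152.4]
tcp_rot: [-0.311, 1.57, 2.819]
contact_force: [-0.4, -0.1, -0.2]
grip_width: 12.5
[569.50688251 -46.73612886 152.39484099] [-0.44347009 -0.06229765 -0.20481795] [-0.07278739  0.21631815 -0.03044762]
```

View pics/w14c.png

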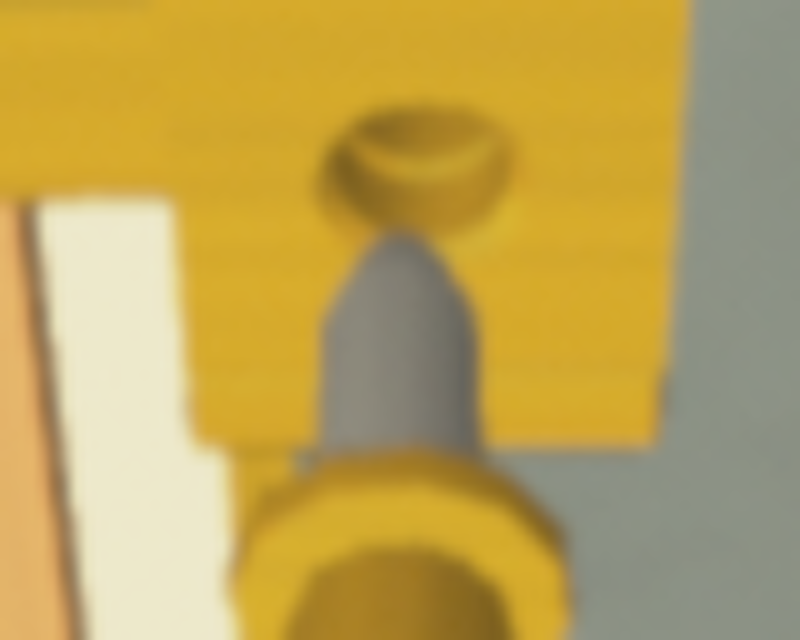

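View pics/d14.png

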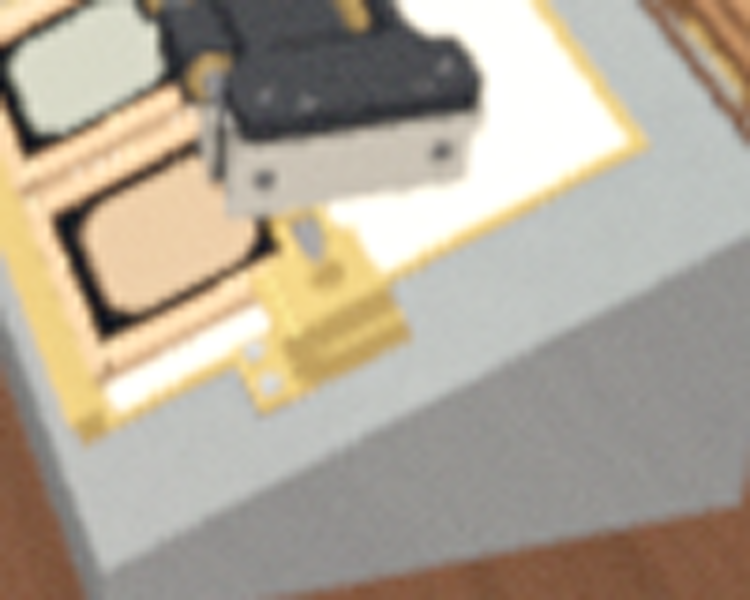

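Run:
```python
from h import *
import cv2
W=Cam("wrist"); o=sensors.get_obs(); R=Rt(o); print(o["tool_pos"])
for u,v,zs in ((261.7,167,(111,111.8,112.6)),(260.2,173.5,(121.4,119.4,117.4)),(260.2,175.5,(119.4,))):
  for z in zs:
    P=W.plane(u,v,z); print(P.round(1),(R.T@(P-o["tool_pos"])).round(1))
```

```text
[569.64173902 -46.76395838 152.99874045]
[600.5 -48.3 111. ] [ 42.    1.2 -30.8]
[600.7 -48.3 111.8] [ 41.2   1.2 -31.1]
[600.9 -48.3 112.6] [ 40.4   1.2 -31.3]
[599.  -47.3 121.4] [ 31.6   0.1 -29.3]
[598.4 -47.3 119.4] [ 33.6   0.2 -28.7]
[597.8 -47.3 117.4] [ 35.6   0.2 -28.2]
[597.1 -47.3 119.4] [ 33.6   0.2 -27.4]
```

```bash
python3 -m crank '[{"dx":0.3,"dy":0.1,"dz":-0.08,"spin":0},{"dx":0.63,"dy":0.1,"dz":-0.24,"spin":0},{"dx":0.63,"dy":0.1,"dz":-0.24,"spin":0},{"dx":0.63,"dy":0.1,"dz":-0.24,"spin":0},{"dx":0.63,"dy":0.1,"dz":-0.24,"spin":0}]' 0
python3 - <<'E'
from h import *
o=sensors.get_obs(); print(o["tool_pos"],o["contact_force"],o["moment"])
W=Cam("wrist"); cv2.imwrite("pics/w15.png",W.im)
crop(W.im,220,150,80,64,10,"pics/w15c.png")
crop(Cam("side").im,265,190,70,60,10,"pics/d15.png")
E
```

```text
time: 17.35
tool_pos: [571.9, -47.8, 146.5]
tcp_rot: [-0.743, 1.571, 2.387]
contact_force: [-0.0, -1.1, -0.8]
grip_width: 12.3
[571.87340927 -47.78331235 146.45623636] [-0.03414213 -1.12939025 -0.80042386] [-0.04119388  0.20870547 -0.053061  ]
```

View pics/w15c.png

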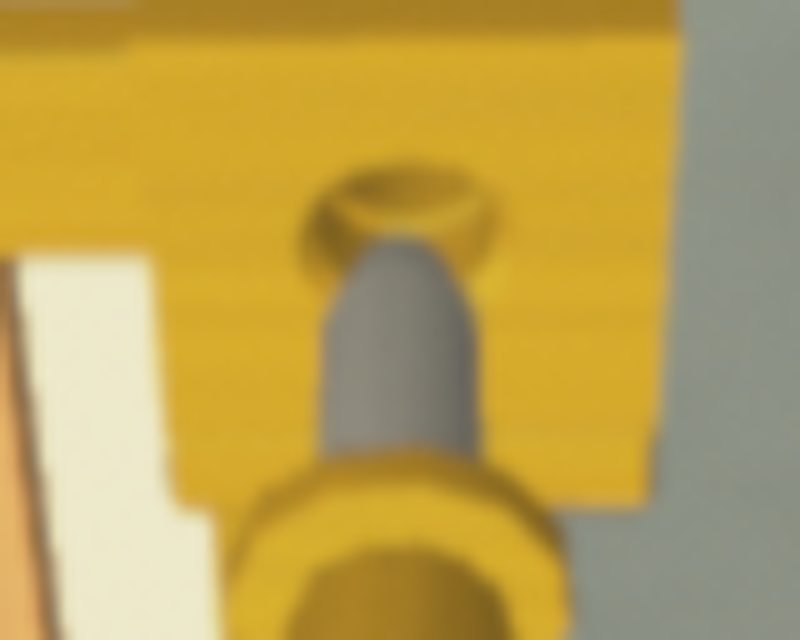

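View pics/d15.png

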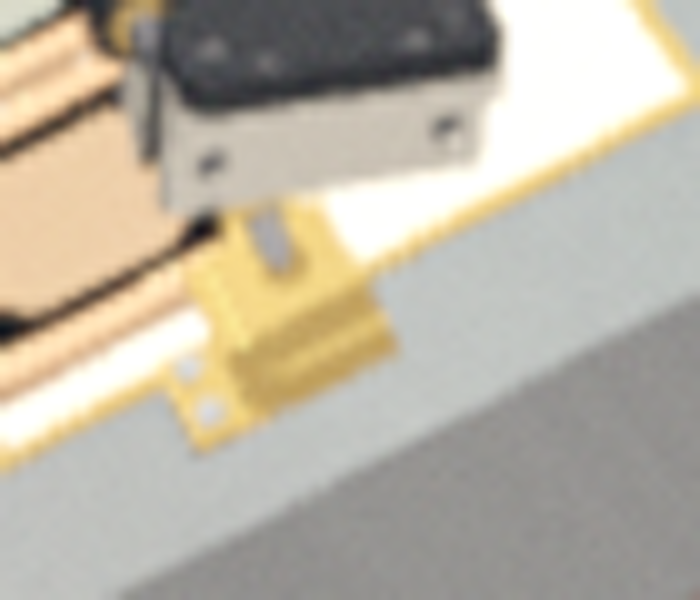

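```bash
python3 -m crank '[{"dx":0.27,"dy":0,"dz":-0.13,"spin":0},{"dx":0.54,"dy":0,"dz":-0.25,"spin":0},{"dx":0.54,"dy":0,"dz":-0.25,"spin":0},{"dx":0.54,"dy":0,"dz":-0.25,"spin":0}]' 0
python3 - <<'E'
from h import *
o=sensors.get_obs(); print(o["tool_pos"],o["contact_force"],o["moment"])
W=Cam("wrist"); cv2.imwrite("pics/w16.png",W.im)
crop(W.im,220,150,80,64,10,"pics/w16c.png")
crop(Cam("side").im,265,190,70,60,10,"pics/d16.png")
E
```

```text
time: 17.78
tool_pos: [574.3, -47.8, 140.8]
tcp_rot: [-0.365, 1.57, 2.765]
contact_force: [0.6, 0.3, 0.0]
grip_width: 12.1
[574.30370568 -47.782265   140.75783838] [0.58858735 0.3103216  0.01422383] [-0.06744566  0.1801753   0.03827815]
```

View pics/w16c.png

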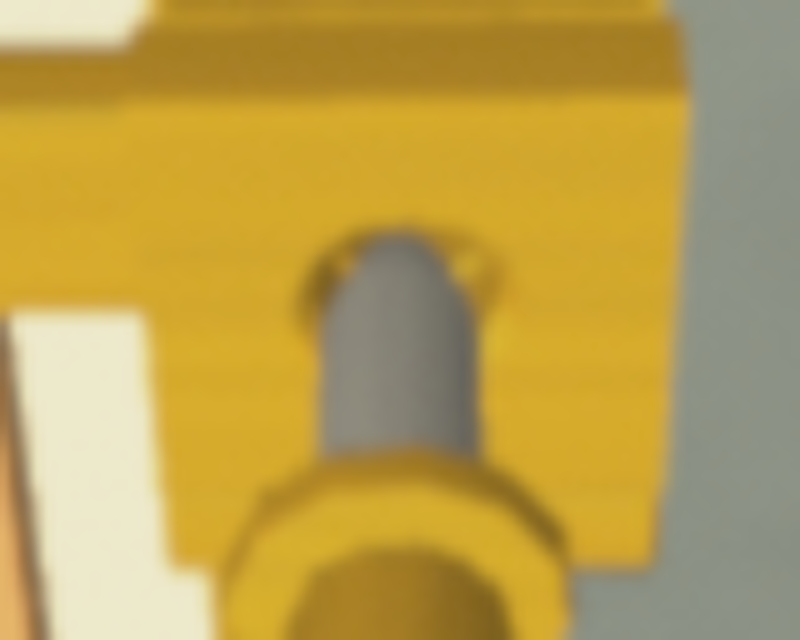

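View pics/d16.png

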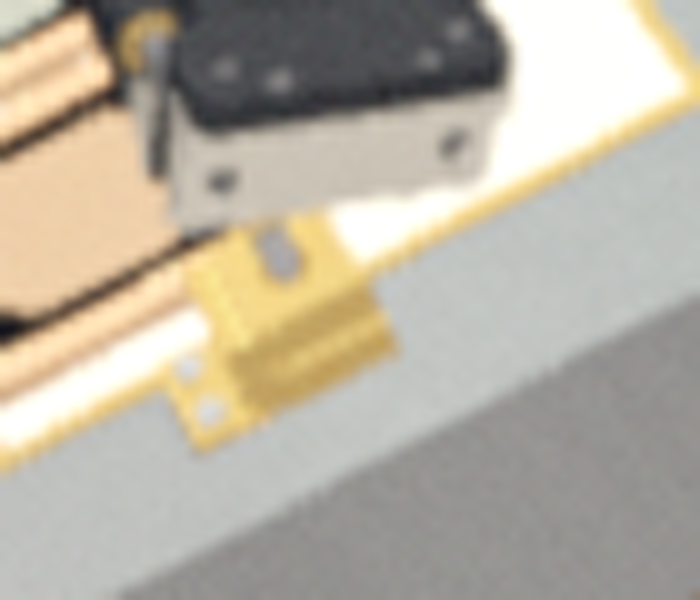

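```bash
python3 -m crank '[{"dx":0.27,"dy":0,"dz":-0.13,"spin":0},{"dx":0.54,"dy":0,"dz":-0.25,"spin":0},{"dx":0.54,"dy":0,"dz":-0.25,"spin":0}]' 0
python3 - <<'E'
from h import *
o=sensors.get_obs(); print(o["tool_pos"],o["contact_force"],o["moment"])
W=Cam("wrist"); cv2.imwrite("pics/w17.png",W.im)
crop(W.im,220,150,80,64,10,"pics/w17c.png")
E
```

```text
time: 18.13
tool_pos: [576.8, -47.8, 135.0]
tcp_rot: [-0.357, 1.57, 2.772]
contact_force: [-0.5, 0.1, -1.1]
grip_width: 11.8
[576.78899183 -47.79301011 135.01568438] [-0.5422408   0.12797488 -1.10468327] [-0.08487906  0.18515727 -0.01708681]
```

View pics/w17c.png

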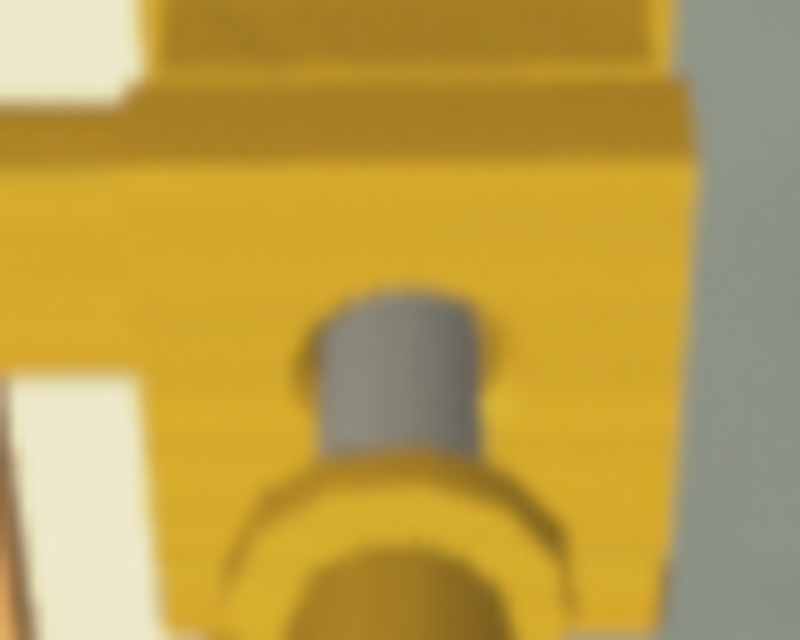

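```bash
python3 -m crank '[{"dx":0.27,"dy":0,"dz":-0.13,"spin":0},{"dx":0.54,"dy":0,"dz":-0.25,"spin":0},{"dx":0.54,"dy":0,"dz":-0.25,"spin":0}]' 0
python3 -c "
from h import *
o=sensors.get_obs(); print(o['moment'])"
```

```text
time: 18.43
tool_pos: [579.3, -47.8, 129.6]
tcp_rot: [-0.371, 1.57, 2.759]
contact_force: [-0.1, -0.5, -0.8]
grip_width: 12.0
[-0.04740422  0.16675092  0.05131677]
```

```bash
python3 -m crank '[{"dx":0.27,"dy":0,"dz":-0.13,"spin":0},{"dx":0.54,"dy":0,"dz":-0.25,"spin":0},{"dx":0.54,"dy":0,"dz":-0.25,"spin":0}]' 0
python3 - <<'E'
from h import *
o=sensors.get_obs(); print(o["moment"])
W=Cam("wrist"); cv2.imwrite("pics/w18.png",W.im)
crop(W.im,220,150,80,64,10,"pics/w18c.png")
E
```

```text
time: 18.68
tool_pos: [581.8, -47.9, 124.2]
tcp_rot: [-0.324, 1.57, 2.806]
contact_force: [-1.3, -0.1, -0.8]
grip_width: 12.2
[-0.10124178  0.25877197  0.00415759]
```

View pics/w18c.png

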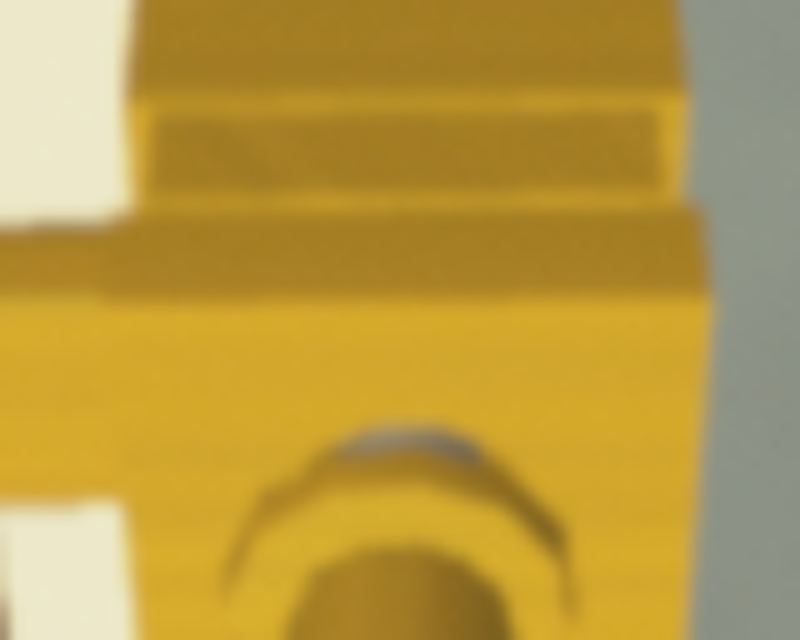

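```bash
python3 -m crank '[{"dx":0.18,"dy":0,"dz":-0.085,"spin":0},{"dx":0.36,"dy":0,"dz":-0.17,"spin":0},{"dx":0.36,"dy":0,"dz":-0.17,"spin":0}]' 0
python3 -m crank '[{"dx":0.18,"dy":0,"dz":-0.085,"spin":0},{"dx":0.18,"dy":0,"dz":-0.085,"spin":0}]' 0
```

```text
time: 18.98
tool_pos: [583.4, -48.0, 120.9]
tcp_rot: [-0.158, 1.57, 2.971]
contact_force: [-1.5, -1.3, -1.8]
grip_width: 12.5
time: 19.15
tool_pos: [584.0, -48.1, 119.9]
tcp_rot: [0.123, 1.57, -3.031]
contact_force: [-4.4, -1.2, 2.3]
grip_width: 12.1
```

Run:
```python
from h import *
o=sensors.get_obs(); print(o["contact_force"],o["moment"])
W=Cam("wrist"); cv2.imwrite("pics/w19.png",W.im)
crop(W.im,220,150,80,64,10,"pics/w19c.png")
crop(Cam("side").im,265,190,70,60,10,"pics/d19.png")
```

```text
[-4.38732734 -1.21498986  2.33290169] [-0.24291988  0.91884965 -0.04416221]
```

View pics/w19c.png

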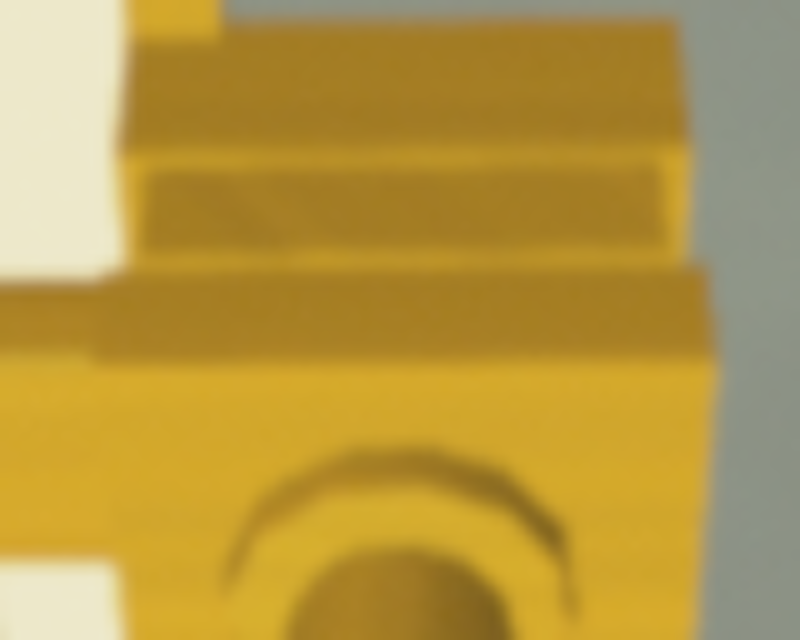

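View pics/d19.png

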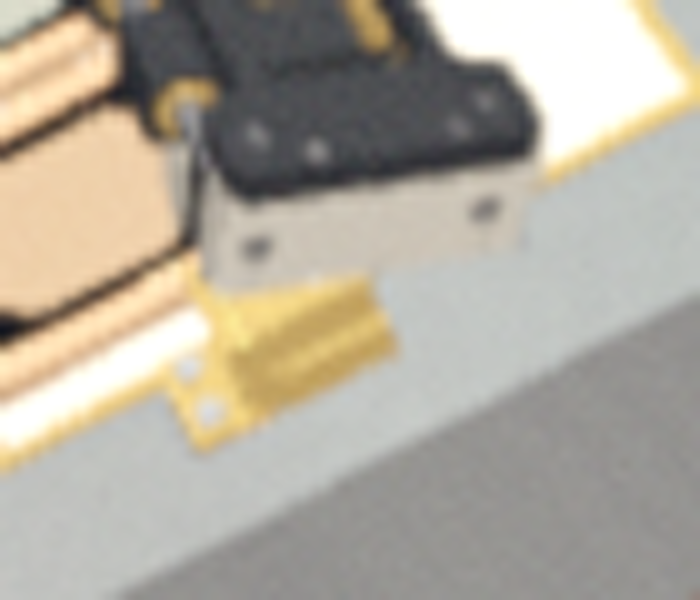

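```bash
python3 -m crank '[{"dx":0.1,"dy":0,"dz":-0.04,"spin":0},{"dx":0.15,"dy":0,"dz":-0.06,"spin":0}]' 0
python3 -m crank '[{"dx":0.12,"dy":0,"dz":-0.03,"spin":0},{"dx":0.12,"dy":0,"dz":-0.03,"spin":0}]' 0
python3 - <<'E'
from h import *
W=Cam("wrist"); crop(W.im,220,150,80,64,10,"pics/w20c.png")
E
```

```text
time: 19.42
tool_pos: [584.1, -48.1, 119.6]
tcp_rot: [0.207, 1.569, -2.947]
contact_force: [-13.1, -0.8, 17.4]
grip_width: 12.4
time: 19.58
tool_pos: [584.1, -48.0, 119.5]
tcp_rot: [0.407, 1.569, -2.746]
contact_force: [-15.9, -1.3, 22.7]
grip_width: 12.3
```

View pics/w20c.png

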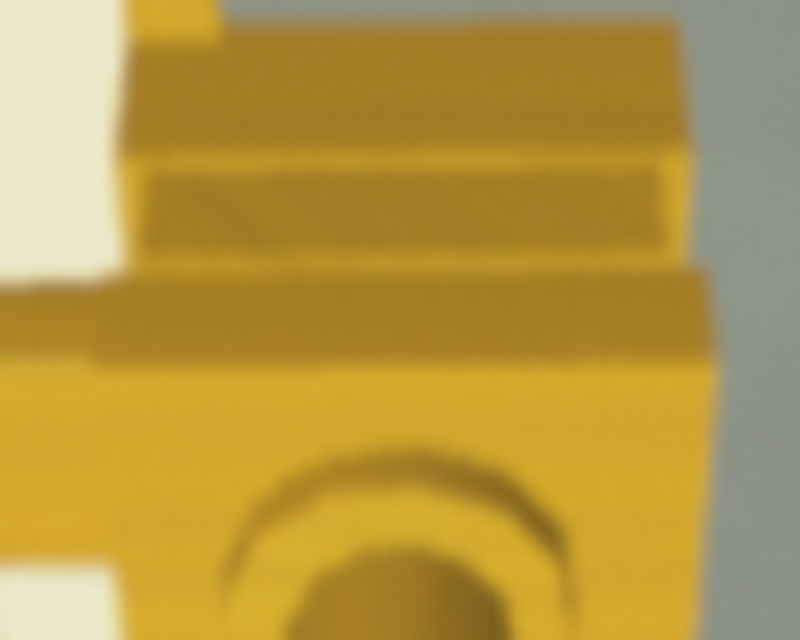

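```bash
python3 -m crank '[{"dx":-0.2,"dy":0,"dz":0.07,"spin":0},{"dx":-0.3,"dy":0,"dz":0.1,"spin":0},{"dx":-0.35,"dy":0,"dz":0.13,"spin":0}]' 0
python3 -m crank '[{"dx":0,"dy":0,"dz":0,"spin":0},{"dx":0,"dy":0,"dz":0,"spin":0},{"dx":0,"dy":0,"dz":0,"spin":0},{"dx":0,"dy":0,"dz":0,"spin":0},{"dx":0,"dy":0,"dz":0,"spin":0},{"dx":0,"dy":0,"dz":0,"spin":0}]' 45
python3 - <<'E'
from h import *
W=Cam("wrist"); cv2.imwrite("pics/w21.png",W.im)
E
```

```text
time: 19.88
tool_pos: [583.9, -48.0, 120.0]
tcp_rot: [-0.339, 1.571, 2.79]
contact_force: [-0.8, -2.1, -3.0]
grip_width: 12.3
time: 20.38
tool_pos: [584.2, -47.9, 120.3]
tcp_rot: [-2.862, 1.57, 0.268]
contact_force: [0.5, -0.4, 0.3]
grip_width: 40.9
```

View pics/w21.png

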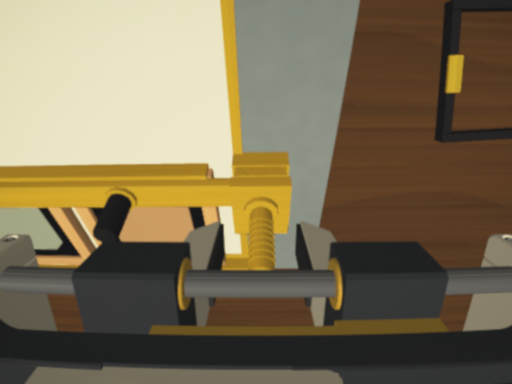

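The pin stands free in the clevis with the jaws clear on both sides: its collar is at about (262,208) and the knob at (117,210). I'll withdraw straight up.

```bash
python3 -m crank '[{"dx":-1,"dy":0,"dz":0,"spin":0},{"dx":-3,"dy":0,"dz":0,"spin":0},{"dx":-6,"dy":0,"dz":0,"spin":0},{"dx":-10,"dy":0,"dz":0,"spin":0},{"dx":-13,"dy":0,"dz":2,"spin":0},{"dx":-13,"dy":2,"dz":6,"spin":0},{"dx":-13,"dy":4,"dz":10,"spin":0},{"dx":-13,"dy":6,"dz":13,"spin":0},{"dx":-13,"dy":6,"dz":13,"spin":0}]' 45
python3 - <<'E'
from h import *
o=sensors.get_obs(); print(o["contact_force"],o["tool_pos"])
W=Cam("wrist"); cv2.imwrite("pics/w22.png",W.im)
D=Cam("side");S=Cam("scene"); cv2.imwrite("pics/d22f.png",D.im);cv2.imwrite("pics/s22f.png",S.im)
crop(D.im,225,130,135,120,5,"pics/d22.png"); crop(S.im,190,170,180,120,4.4,"pics/s22.png")
E
```

```text
time: 21.18
tool_pos: [448.1, -108.2, 251.2]
tcp_rot: [0.452, 1.568, -2.704]
contact_force: [0.9, 0.3, 1.4]
grip_width: 41.4
[0.91913739 0.30204424 1.43089788] [ 448.13541883 -108.18138509  251.19583614]
```

View pics/w22.png

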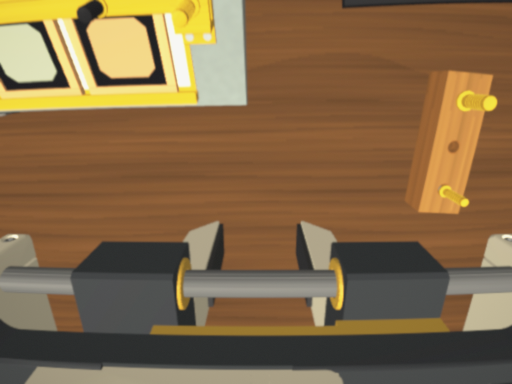

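View pics/d22.png

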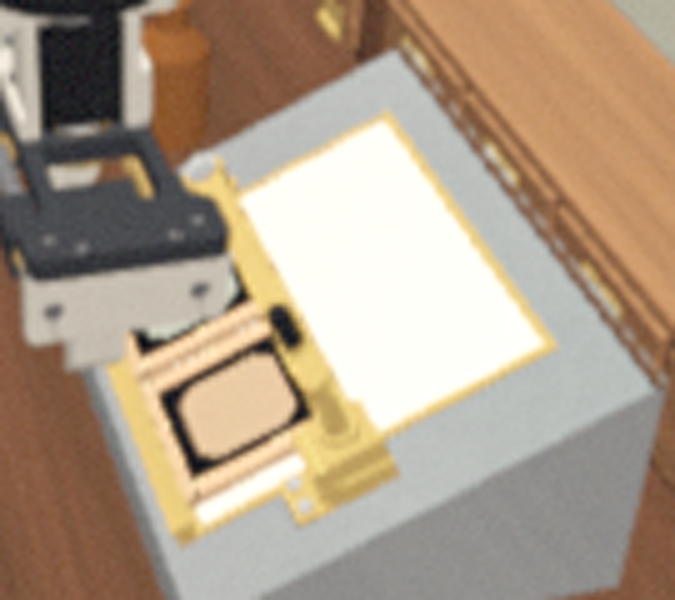

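View pics/s22.png

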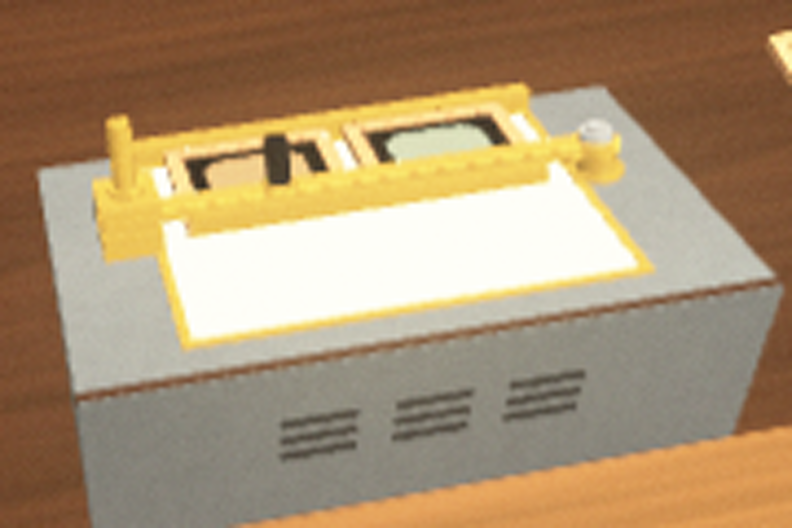

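View pics/d22f.png

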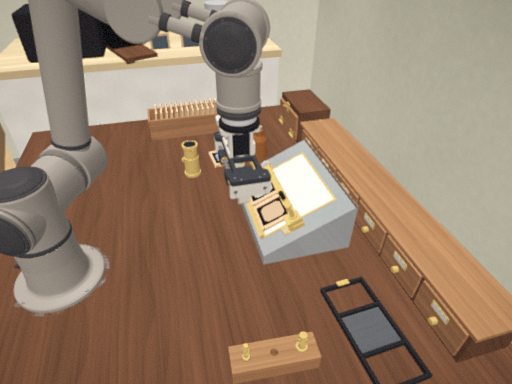

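Run:
```python
from h import *
S=Cam("scene");D=Cam("side")
P=np.array([601.8,-48,111.8]); n=np.array([-.4226,0,.9063])
for k in (0,4,44): print(k,S.proj(P+k*n),D.proj(P+k*n))
print(tri((S,217,197.5),(D,289.4,207)))
crop(S.im,200,185,60,50,12,"pics/s23.png");crop(D.im,270,190,50,50,12,"pics/d23.png")
```

```text
0 [[218.64436612 213.89904348]] [[293.54362665 216.15088475]]
4 [[218.462724   212.41565604]] [[293.0279983  215.19690559]]
44 [[216.61480489 197.32787957]] [[287.70315594 205.34656999]]
(array([585.18341274, -49.20523995, 149.73231843]), [1.2814406331344266, 1.2171937112565507])
```

View pics/s23.png

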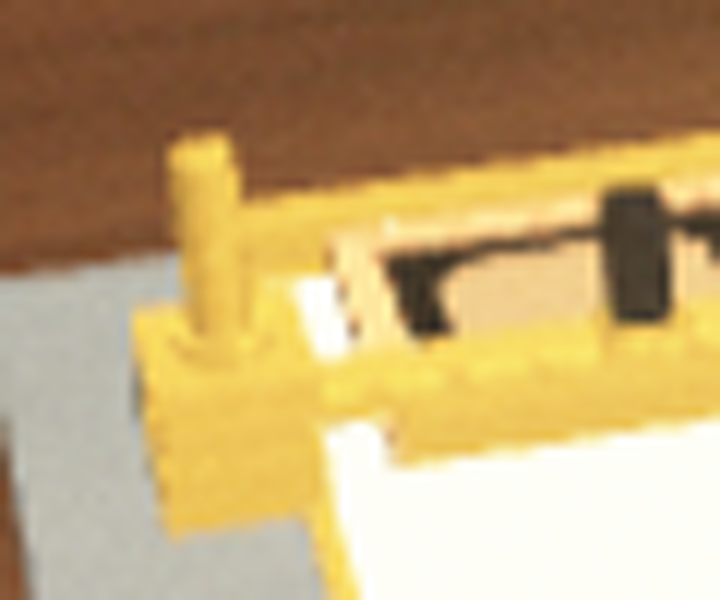

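View pics/d23.png

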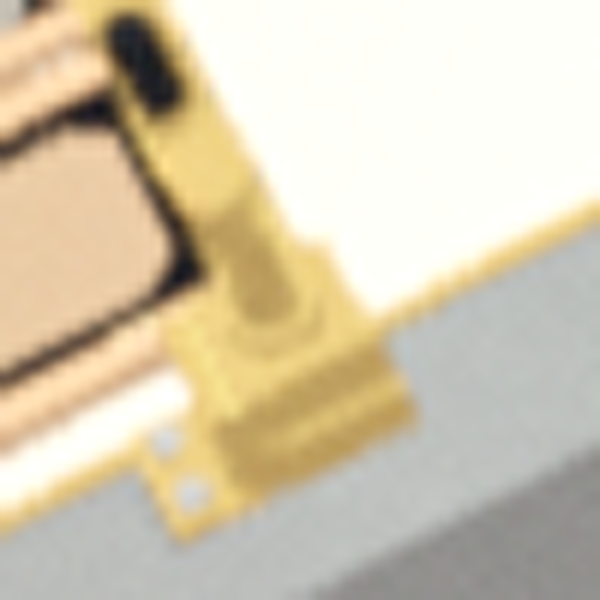

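```bash
python3 -c "
from plant import bot,sensors
print(sensors.get_obs()['time']); print(bot.close_job())"
```

```text
21.4333
the job is handed in; nothing more can be done
None
```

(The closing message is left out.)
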